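# Set out bracing blocks on the spray rail

### The job

Lift the lid of the plywood case right back onto its stop, then take out every wooden block and lay each one across the narrow raised spray rail, square to it, balanced level with both dark ends overhanging and no two blocks touching. When all the blocks are on the rail, shut the case lid fully to keep the overspray out. Leave the glue bottle, the mallet and the perforated panel as they are.

Things in the scene. Friction and masses are not known exactly. Their poses are not given: they have to be found in the camera images.
- case: plywood case, fixed; outside 150 (x) by 356 (y) by 60 mm high, walls and floor 8 mm. Origin: centre of its underside; x points to the hinged side, away from the robot; z up. The floor inside has five troughs along x, 44 mm wide, 134 mm long, centred at y = -124, -62, 0, 62, 124 mm, between grey ridges 8 mm high, 18 mm wide (ledges of 23 mm at the ends).
- case_lid (a joint): angle of the case lid in rad: 0 shut, 1.75 open on its stop (leaning back a little past upright). A stiff hinge: the lid stays at any angle. May start slightly ajar.
- case_lid_hinge (a point): middle of the lid's hinge line, at the top of the case's far (+x) wall, on the lid's underside: 75 mm along the case's x and 60 mm above its underside. The lid is a board 150 by 356 mm, 8 mm thick, mass 250 g; it turns about the case's y axis.
- case_lid_handle (a point): middle of the round dark bar handle on top of the lid, 100 mm long along the case's y, 35 mm off the lid's outer face, 30 mm from its free edge (120 mm from the hinge line). From above, a gap of about 29 mm under the bar.
- rail: narrow spray rail, fixed to the bench: a wooden batten on edge, 24 mm wide (its x) and 330 mm long (its y), top face 80 mm above the bench, on a dark foot 60 mm wide and 18 mm high. Origin: centre of its underside.
- rail_top (a point): centre of the rail's narrow top face; y along the rail, x across it, z up.
- block1: pale beech bracing block, 70 mm long (its x) by 36 by 36 mm, about 70 g, both ends dark. Origin: its centre. Starts lying in a trough of the case, its length along the trough. Three to five of the five blocks are present; None from the start means absent. Any of its four long faces may be down.
- block2: pale beech bracing block, 70 mm long (its x) by 36 by 36 mm, about 70 g, both ends dark. Origin: its centre. Starts lying in a trough of the case, its length along the trough. Three to five of the five blocks are present; None from the start means absent. Any of its four long faces may be down.
- block3: pale beech bracing block, 70 mm long (its x) by 36 by 36 mm, about 70 g, both ends dark. Origin: its centre. Starts lying in a trough of the case, its length along the trough. Three to five of the five blocks are present; None from the start means absent. Any of its four long faces may be down.
- block4: pale beech bracing block, 70 mm long (its x) by 36 by 36 mm, about 70 g, both ends dark. Origin: its centre. Starts lying in a trough of the case, its length along the trough. Three to five of the five blocks are present; None from the start means absent. Any of its four long faces may be down.
- block5: pale beech bracing block, 70 mm long (its x) by 36 by 36 mm, about 70 g, both ends dark. Origin: its centre. Starts lying in a trough of the case, its length along the trough. Three to five of the five blocks are present; None from the start means absent. Any of its four long faces may be down.
- glue: yellow glue bottle, 64 mm across, 170 mm high, standing beyond the work: a bystander. Origin: centre of its underside.
- mallet: wooden mallet lying on the bench, head 60 by 110 by 60 mm, handle 24 mm thick, about 280 mm long in all: a bystander. Origin: on the bench, 80 mm from the head's centre along the handle.
- baffle: perforated wooden panel 130 by 240 by 18 mm lying on the bench: a bystander. Origin: centre of its underside.

How it is judged:
By the outcome, as a careful person would: the job done as asked, in the order asked, and still so for the second after the job is handed in, with the robot touching nothing.
Of block1, block2, block3, block4, block5 only 3 to 5 are there at a start; the rules pass over those that are not, and their reading is None.
At some moment in a run one of block1, block2, block3, block4, block5 may be knocked a few centimetres aside while the robot is not near it.
Once in a run the grip may slacken for a moment while it holds something.
It also fails if it takes over 210 s, if anything falls off the work surface, if the arm or the gripper's body presses on something with over 40 N, if the wrist force passes 120 N, or if a joint passes its speed limit or range.

### The arm

A 6-joint arm with a two-finger parallel gripper is mounted at the origin on the work surface. World frame = base frame: x ahead of the robot, y to its left, z up, the work surface at z = 0. Lengths are in m, angles in rad, forces in N, time in s.
With the tool pointing down it reaches from about 0.275 to 1 m from the base axis. Payload 8.4 kg.
Tool frame: the origin (TCP) lies midway between the tips of the shut fingers; the grasp point (between the pads) lies 19 mm behind it; z points along the fingers, y is the line along which they close (so a half turn about z gives the same grasp; the last joint's range is limited). The gripper opens to 85 mm and grips with 20 to 120 N. Pads are 22 mm wide; open, the fingers measure 114 mm over their backs; the gripper's body (76 mm by 85 mm) begins 54 mm behind the grasp point. The pads swing forward as they close: fully open they stand 13 mm farther back than shut.
Start: joints at [-1.298, 0.353, 1.633, -0, 1.155, -0.002], TCP at [0.17, -0.602, 0.231] pointing down, gripper open.
Joint ranges: [-2.63, 2.63], [-0.92, 2.1], [0.06, 2.66], [-1.3, 4.44], [0, 2.69], [-3.02, 3.02]. Speed limits (rad/s): [2.22, 2.22, 2.79, 3.14, 3.14, 3.14].

### API

Orientations are given as a unit quaternion [w, x, y, z].
In Python, from rig import sensors, camera, robot, masks_of gives the robot as it stands. The module is installed in compiled form; this text tells all that it offers.
- The arm moves only by the tool servo_tool, never from a script. Its argument "deltas" is a list of rows, each a list of 3 entries, a list of its own where there are three numbers: the opening, from 0 (shut) to 1 (fully open), then the shift along the tool's x, y, z in m, then the turn, a rotation vector about the tool's x, y, z in rad. In form: [[grip, [x, y, z], [rx, ry, rz]], ...]. A call has exactly 10 rows; each row is the pose to reach, as a shift and turn from the pose commanded when the call began, along the tool's axes at that moment; what a row does not reach only later rows make up. A row lasts 1/10 s, in which the tool goes at most 50 mm and 8.59 degrees, less where a joint would pass 70% of its speed; a pose out of reach is approached as far as the arm can. A call with a gripper value outside its range is refused whole. The fingers move at their own pace and stop on an object; "squeeze" is the grip in N (left out, the last holds). Time passes only in rows, so rows that repeat a pose let the fingers close, or fill a call up. It gives the time, the measured TCP pose, the force, the opening and the grip force at its end, in the units of the state.
- sensors.get_obs(): the state, without advancing time (a new reading comes with each control period).
- camera(name): name is "scene" or "top" or "wrist"; returns a dict with "pixels" (420x560x3 uint8, red, green, blue), "fx", "fy", "cx", "cy" (pixels), "cam_to_world" (4x4, takes a point from camera to world coordinates). Camera axes: x right, y up, looking along -z (the intrinsics and any distortion apply to the point x, -y, -z); pixel columns grow to the right and rows downward; lengths in m; the calibration is good to about 2 mm. A picture is of the moment at which its call begins. There is no depth.
- robot.job_done(): hands the job in; it is judged then, once.
Trained networks look in the newest picture that a camera, given by its name, has taken for a name from the list of things; names that differ only in an ending like _2 or _b are one class to them, and where a whole thing is asked for, a point or a joint stands for the part that bears it (a point fixed in the world has none). Each returns a list of dicts, best first, with "confidence" (0 to 1); they miss things now and then, are a little off and sometimes report something else, mostly with a low value. They report only what shows in the picture. A call takes as long as a camera call.
- masks_of(label, camera): "region" (420x560 bool, what is visible of it) and "rect" ([left, top, right, bottom] in pixels, round what is visible of it).
The state is a dict: "clock": time; "joint_positions": joint angles; "joint_velocities": joint speeds; "joint_torque": joint torques, N m; "eef_pos": TCP position; "tool_rot": TCP orientation; "contact_force": force on the tool from outside, world axes, zero at the start; "moment": the same for the moment, N m; "opening": finger opening in m; "grip_force": force on a finger pad.
Only numpy, scipy, OpenCV 4.12 (cv2) and the standard library are available. Lean on these libraries where they do the work, as an engineer would, in place of code of your own. Each camera call takes 0.05 s, during which the arm holds its last target. There are 200 camera calls.

## Working session

There is one attempt and no reset: what is moved stays moved. The work goes in short steps, Python scripts to look and compute and a tool call to move; the robot and the scene stay as the last step left them, time stands still between calls to the robot, and variables do not carry over. Pictures are saved under pics/ and viewed, at most 14 in all, crops included, and the job is handed in when it is done.

Besides the shell and the picture viewer there is one more tool, called after "Emit:" as name(argument=value, ...) on one line, values as JSON. servo_tool: Moves the arm, as the interface text tells. Its arguments: {"type":"object","properties":{"deltas":{"type":"array"},"squeeze":{"type":"number"}},"required":["deltas"]}

```bash
mkdir -p pics; python3 - <<'E'
from rig import sensors, camera, robot, masks_of
import cv2,numpy as np
for n in ("scene","top"):
    c=camera(n); cv2.imwrite(f"pics/{n}0.png",c["pixels"][:,:,::-1])
    print(n,{k:np.round(v,3).tolist() for k,v in c.items() if k!="pixels"})
    for l in ("case","case_lid","case_lid_handle","rail","block1","glue","mallet","baffle"):
        for d in masks_of(l,n)[:6]: print(l,round(d["confidence"],2),np.round(d["rect"]).tolist(),d["region"].sum())
print(sensors.get_obs())
E
```

```text
scene {'fx': 490.398, 'fy': 490.398, 'cx': 280.078, 'cy': 214.191, 'cam_to_world': [[0.254, -0.808, 0.532, 1.184], [0.967, 0.217, -0.131, -0.155], [-0.009, 0.548, 0.836, 1.008], [0.0, 0.0, 0.0, 1.0]]}
case 0.62 [111.0, 180.0, 275.0, 284.0] 11463
case_lid 0.83 [109.0, 181.0, 278.0, 273.0] 9153
case_lid 0.44 [327.0, 232.0, 443.0, 299.0] 5796
case_lid_handle 0.65 [108.0, 182.0, 272.0, 275.0] 9245
rail 0.73 [312.0, 157.0, 448.0, 218.0] 4191
glue 0.58 [287.0, 246.0, 316.0, 303.0] 1311
glue 0.57 [134.0, 261.0, 271.0, 321.0] 2653
glue 0.38 [113.0, 184.0, 274.0, 281.0] 11351
mallet 0.65 [134.0, 264.0, 271.0, 320.0] 2654
mallet 0.28 [326.0, 231.0, 444.0, 301.0] 5778
mallet 0.16 [287.0, 249.0, 316.0, 301.0] 1315
baffle 0.55 [328.0, 231.0, 445.0, 300.0] 5840
top {'fx': 529.689, 'fy': 529.689, 'cx': 269.912, 'cy': 209.21, 'cam_to_world': [[-0.004, 0.984, -0.179, 0.352], [-1.0, -0.006, -0.014, -0.002], [-0.015, 0.179, 0.984, 1.46], [0.0, 0.0, 0.0, 1.0]]}
case 0.57 [290.0, 192.0, 428.0, 263.0] 8123
case_lid 0.92 [290.0, 195.0, 427.0, 256.0] 7543
case_lid_handle 0.84 [289.0, 198.0, 426.0, 254.0] 75
[... 312 characters left out ...]
([-1.29838490e+00,  3.52955964e-01,  1.63340354e+00, -2.61355584e-05,
        1.15518338e+00, -2.42822276e-03]), 'joint_velocities': array([-3.67567902e-05,  6.13708780e-04, -1.23807608e-03, -5.85274337e-05,
       -3.60602445e-04,  2.94218983e-04]), 'joint_torque': array([ 4.27263411e-03, -6.05153918e+01, -3.42445242e+01,  2.37120466e-04,
        9.61681071e-04,  2.59951378e-05]), 'eef_pos': array([ 0.16959784, -0.60155827,  0.23130697]), 'tool_rot': array([ 2.62640183e-05,  9.90572022e-01,  1.36992948e-01, -8.49808539e-06]), 'contact_force': array([1.01423545, 1.08928169, 0.00518853]), 'moment': array([0.01036407, 0.02430824, 0.07015313]), 'grip_force': 0.0, 'opening': 0.08544081952007379}
```

```bash
cd pics; python3 -c "
import cv2,numpy as np
a=cv2.imread('scene0.png');b=cv2.imread('top0.png')
cv2.imwrite('s0.png',cv2.resize(a[140:340,90:470],None,fx=2.1,fy=2.1,interpolation=3))
cv2.imwrite('t0.png',cv2.resize(b[120:290,100:450],None,fx=2.2,fy=2.2,interpolation=3))"
```

```text
(no output)
```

View pics/s0.png

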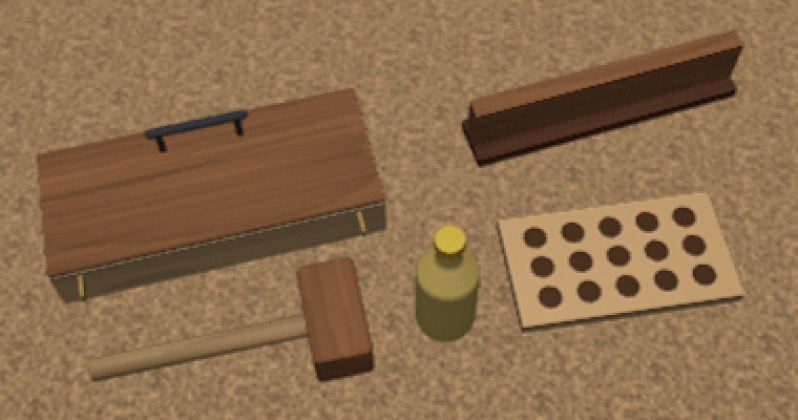

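View pics/t0.png

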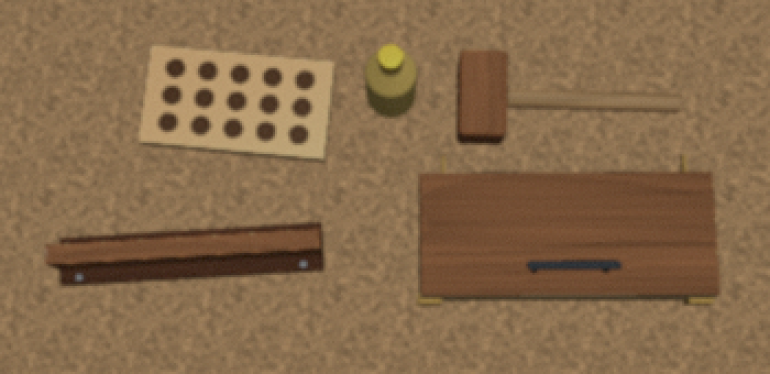

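```bash
cat > h.py <<'E'
import numpy as np, cv2
from scipy.optimize import least_squares
from scipy.spatial.transform import Rotation as R
from rig import sensors, camera, robot, masks_of
def proj(c,P):
    T=c["cam_to_world"]; q=(np.atleast_2d(P)-T[:3,3])@T[:3,:3]
    return np.c_[c["cx"]+c["fx"]*q[:,0]/-q[:,2], c["cy"]+c["fy"]*q[:,1]/q[:,2]]
def ray(c,uv):
    T=c["cam_to_world"]; uv=np.atleast_2d(uv).astype(float)
    d=np.c_[(uv[:,0]-c["cx"])/c["fx"],-(uv[:,1]-c["cy"])/c["fy"],-np.ones(len(uv))]@T[:3,:3].T
    return T[:3,3],d
def atz(c,uv,z):
    o,d=ray(c,uv); return o+d*((z-o[2])/d[:,2])[:,None]
def rz(a): return R.from_euler("z",a).as_matrix()
def lid(p,x,y,ang=None):   # lid-frame points: x toward free edge from hinge, y, z up above underside
    pass
def case2w(case,P): return np.atleast_2d(P)@rz(case[2]).T+[case[0],case[1],0]
def lidpt(case,ang,d,y,h): # d from hinge toward free edge, h above underside
    ca,sa=np.cos(ang),np.sin(ang)
    return case2w(case,[75e-3-d*ca+h*sa, y, .06+d*sa+h*ca])[0]
E
cat > fit.py <<'E'
from h import *
S=camera("scene");T=camera("top")
t=lambda L:np.array(L)/2.2+[100,120]-.27
s=lambda L:np.array(L)/2.1+[90,140]-.26
lt=t([(419,173),(712,173),(717,296),(419,297),(531,265),(619,265)])
ls=s([(38,155),(353,90),(384,201),(50,274),(148,133),(245,115)])
def pts(v):
    f=lambda d,y,h:lidpt(v[:3],v[3],d,y,h)
    top=[f(0,.178,.008),f(0,-.178,.008),f(.15,-.178,.008),f(.15,.178,.008),f(.12,.05,.043),f(.12,-.05,.043)]
    sc=[top[3],top[2],top[1],top[0],top[4],top[5]]
    return top,sc
res=lambda v:np.r_[(proj(T,pts(v)[0])-lt).ravel(),(proj(S,pts(v)[1])-ls).ravel()]
# scene left = +y?
for flip in (1,):
    r=least_squares(res,[.4,-.25,0,.02]); print(r.x.round(4)); print(r.fun.reshape(-1,2).round(1).tolist())
rt=t([(48,245),(320,232),(321,250),(48,264)])
w=atz(T,rt,.08);print(w.round(4))
e=s([(471,103),(737,36),(741,47),(473,117)]); print(atz(S,e,.08).round(4))
E
python3 fit.py
```

```text
[ 0.6951 -0.1954 -3.0062 -3.0594]
[[127.8, -3.8], [-135.7, 14.5], [-130.0, 14.0], [137.2, -5.1], [34.6, 5.4], [-41.4, 10.5], [-0.8, 13.4], [-7.8, -3.0], [-0.1, -11.4], [5.8, 8.1], [6.7, 24.1], [0.1, 19.2]]
[[0.5464 0.4102 0.08  ]
 [0.5602 0.0837 0.08  ]
 [0.5385 0.0824 0.08  ]
 [0.5235 0.4091 0.08  ]]
[[0.5452 0.0851 0.08  ]
 [0.5333 0.4113 0.08  ]
 [0.5497 0.4088 0.08  ]
 [0.5641 0.0817 0.08  ]]
```

```bash
sed -i 's/sc=\[.*/sc=[top[2],top[3],top[0],top[1],top[5],top[4]]/' fit.py; cat >> fit.py <<'E'
def rp(v): return [np.r_[(rz(v[2])@[a,b,.08])[:2]+v[:2],.08] for a,b in((.012,.165),(.012,-.165),(-.012,-.165),(-.012,.165))]
def rr(v):
    P=rp(v); return np.r_[(proj(T,P)-rt).ravel(),(proj(S,[P[2],P[3],P[0],P[1]])-e).ravel()]
q=least_squares(rr,[.54,.25,0]);print(q.x.round(4),q.fun.reshape(-1,2).round(1).tolist())
E
python3 fit.py
```

```text
[ 0.5582 -0.2134 -0.007   0.0185]
[[0.0, -0.2], [0.3, -0.2], [1.1, -0.1], [0.2, -0.8], [-0.5, 0.6], [-1.4, 0.7], [-0.5, -0.2], [0.6, -0.7], [0.9, -0.8], [-1.6, 0.5], [1.3, 0.8], [-0.8, 0.1]]
[[0.5464 0.4102 0.08  ]
 [0.5602 0.0837 0.08  ]
 [0.5385 0.0824 0.08  ]
 [0.5235 0.4091 0.08  ]]
[[0.5452 0.0851 0.08  ]
 [0.5333 0.4113 0.08  ]
 [0.5497 0.4088 0.08  ]
 [0.5641 0.0817 0.08  ]]
[0.5448 0.247  0.0427] [[-0.7, -1.3], [0.4, -1.4], [0.3, -0.5], [-0.8, -0.9], [-2.1, -1.4], [-1.3, -2.3], [1.4, -0.3], [0.4, -0.2]]
```

```bash
cat >> h.py <<'E'
CASE=np.array([.5582,-.2134,-.007]); RAIL=np.array([.5448,.247,.0427])
def down(th,b=0):  # tool down, tool x at yaw th; b: tilt about the case y axis
    return R.from_euler("z",CASE[2])*R.from_euler("y",b)*R.from_euler("z",th-CASE[2])*R.from_quat([1,0,0,0])
def obs():
    o=sensors.get_obs(); q=o["tool_rot"]; return o["eef_pos"],R.from_quat([*q[1:],q[0]]),o
def delta(p,r,p0,r0):
    return np.round(r0.inv().apply(np.array(p)-p0),4).tolist(),np.round((r0.inv()*r).as_rotvec(),4).tolist()
def go(p,r):
    p0,r0,o=obs(); print("t",round(o["clock"],2),"to",*delta(p,r,p0,r0))
E
python3 - <<'E'
from h import *
hd=lidpt(CASE,.0185,.12,0,.043); print(hd)
go([hd[0],hd[1],.19],down(np.pi/2-.007))
E
```

```text
[ 0.51401707 -0.21309071  0.10521252]
t 1.1 to [0.4369, -0.2804, 0.0413] [0.0, 0.0, -1.289]
```

Emit:
servo_tool(deltas=[[0.6,[0.44,-0.28,0.0],[0,0,-1.289]],[0.6,[0.44,-0.28,0.0],[0,0,-1.289]],[0.6,[0.44,-0.28,0.0],[0,0,-1.289]],[0.6,[0.44,-0.28,0.0],[0,0,-1.289]],[0.6,[0.44,-0.28,0.0],[0,0,-1.289]],[0.6,[0.44,-0.28,0.0],[0,0,-1.289]],[0.6,[0.44,-0.28,0.0],[0,0,-1.289]],[0.6,[0.44,-0.28,0.0],[0,0,-1.289]],[0.6,[0.44,-0.28,0.0],[0,0,-1.289]],[0.6,[0.44,-0.28,0.0],[0,0,-1.289]]], squeeze=40)

```text
clock: 2.1
eef_pos: [0.504, -0.227, 0.2316]
tool_rot: [0.0, 0.708, 0.706, 0.0]
contact_force: [0.5, -1.0, -1.1]
opening: 0.0507
grip_force: 0.0
```

```bash
python3 - <<'E'
from h import *
hd=lidpt(CASE,.0185,.12,0,.043)
go([hd[0],hd[1],.19],down(np.pi/2-.007))
c=camera("wrist"); cv2.imwrite("pics/w1.png",c["pixels"][:,:,::-1]); print(c["cam_to_world"].round(3).tolist(),c["fx"],c["cx"],c["cy"])
d=masks_of("case_lid_handle","wrist"); print([(x["confidence"],x["rect"],x["region"].sum()) for x in d])
print(proj(c,[lidpt(CASE,.0185,.12,y,.043) for y in(-.05,0,.05)]+[lidpt(CASE,.0185,.15,0,.008)]).round(1).tolist())
E
```

```text
t 2.1 to [0.014, 0.01, 0.0416] [0.0006, 0.0003, 0.0033]
[[1.0, 0.003, 0.002, 0.504], [-0.003, 0.952, 0.307, -0.148], [-0.001, -0.307, 0.952, 0.374], [0.0, 0.0, 0.0, 1.0]] 356.47254215783204 282.7538877818326 205.4973362583545
[(0.83, [254.4, 0.0, 452.6, 342.7], np.int64(54815))]
[[295.2, 238.6], [296.2, 179.1], [297.2, 112.5], [259.4, 169.6]]
```

View pics/w1.png

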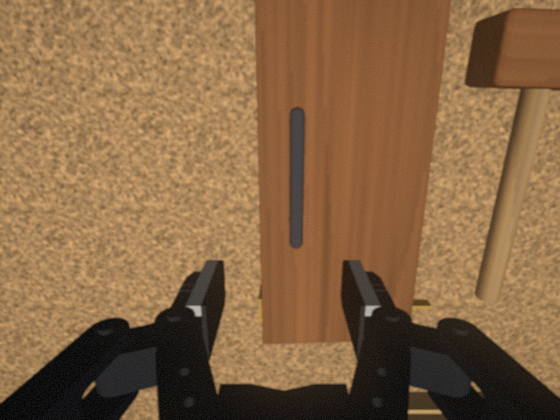

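Emit:
servo_tool(deltas=[[0.6,[0.014,0.01,0.04],[0,0,0.003]],[0.6,[0.014,0.01,0.07],[0,0,0.003]],[0.6,[0.014,0.01,0.1],[0,0,0.003]],[0.6,[0.014,0.01,0.125],[0,0,0.003]],[0.6,[0.014,0.01,0.144],[0,0,0.003]],[0.6,[0.014,0.01,0.144],[0,0,0.003]],[0.0,[0.014,0.01,0.144],[0,0,0.003]],[0.0,[0.014,0.01,0.144],[0,0,0.003]],[0.0,[0.014,0.01,0.144],[0,0,0.003]],[0.0,[0.014,0.01,0.144],[0,0,0.003]]], squeeze=40)

```text
clock: 3.2
eef_pos: [0.5143, -0.2153, 0.0885]
tool_rot: [0.002, 0.711, 0.704, 0.001]
contact_force: [4.4, -0.1, -0.6]
opening: 0.0096
grip_force: 38.9
```

```bash
cat > lidplan.py <<'E'
import sys
from h import *
# plan: from present grasp, turn lid a0->a1; tilt b = min(.3, a*.25)
a0,a1=map(float,sys.argv[1:3]); n=int(sys.argv[3]); bs=[float(x) for x in sys.argv[4:6]]
p0,r0,o=obs(); print(p0.round(4),o["opening"],o["grip_force"],o["contact_force"].round(1))
g0=p0-r0.apply([0,0,.019]); 
h=lambda a:lidpt(CASE,a,.12,0,.043)
off=g0-h(a0); print("grasp-model",off.round(4))
th=np.pi/2-.007
for k in range(1,n+1):
    a=a0+(a1-a0)*k/n; b=bs[0]+(bs[1]-bs[0])*k/n; r=down(th,b)
    g=h(a)+off*[0,1,0]+ (off*[1,0,1])*(1-k/n if len(sys.argv)>6 else 1)
    print(round(a,3),*delta(g+r.apply([0,0,.019]),r,p0,r0))
E
python3 lidplan.py .0185 .5 10 0 .1
```

```text
[ 0.5143 -0.2153  0.0885] 0.00958741891047736 38.89970004558563 [ 4.4 -0.1 -0.6]
grasp-model [ 0.0002 -0.0022  0.0023]
0.067 [0.0, 0.0021, -0.0057] [0.0134, 0.0012, -0.0029]
0.115 [0.0, 0.0045, -0.0112] [0.0234, 0.0011, -0.003]
0.163 [0.0, 0.0072, -0.0167] [0.0334, 0.0011, -0.003]
0.211 [0.0, 0.0101, -0.022] [0.0434, 0.0011, -0.003]
0.259 [0.0, 0.0133, -0.0271] [0.0534, 0.0011, -0.003]
0.307 [0.0, 0.0167, -0.0321] [0.0634, 0.0011, -0.003]
0.356 [0.0, 0.0204, -0.0368] [0.0734, 0.0011, -0.003]
0.404 [0.0, 0.0243, -0.0414] [0.0834, 0.0011, -0.003]
0.452 [0.0001, 0.0284, -0.0458] [0.0934, 0.001, -0.003]
0.5 [0.0001, 0.0327, -0.05] [0.1034, 0.001, -0.003]
```

Emit:
servo_tool(deltas=[[0,[0,0.002,-0.006],[0.0134,0.001,-0.003]],[0,[0,0.0045,-0.011],[0.0234,0.001,-0.003]],[0,[0,0.007,-0.0165],[0.0334,0.001,-0.003]],[0,[0,0.01,-0.022],[0.0434,0.001,-0.003]],[0,[0,0.0133,-0.027],[0.0534,0.001,-0.003]],[0,[0,0.0167,-0.032],[0.0634,0.001,-0.003]],[0,[0,0.0204,-0.0368],[0.0734,0.001,-0.003]],[0,[0,0.0243,-0.0414],[0.0834,0.001,-0.003]],[0,[0,0.0284,-0.0458],[0.0934,0.001,-0.003]],[0,[0,0.0327,-0.05],[0.1034,0.001,-0.003]]])

```text
clock: 4.2
eef_pos: [0.5451, -0.2152, 0.1375]
tool_rot: [-0.038, 0.709, 0.704, -0.037]
contact_force: [0.3, -3.9, -8.2]
opening: 0.0097
grip_force: 38.8
```

```bash
python3 lidplan.py .5 1.1 10 .1 .25
```

```text
[ 0.5451 -0.2152  0.1375] 0.009748252330500884 38.79746854305267 [ 0.3 -3.9 -8.2]
grasp-model [-0.0014 -0.0019  0.0011]
0.56 [-0.0, 0.0051, -0.0055] [0.0094, -0.0011, 0.0002]
0.62 [-0.0, 0.0105, -0.0107] [0.0244, -0.0011, 0.0002]
0.68 [-0.0, 0.0161, -0.0155] [0.0394, -0.0011, 0.0002]
0.74 [-0.0, 0.0221, -0.02] [0.0544, -0.0011, 0.0002]
0.8 [0.0, 0.0283, -0.0241] [0.0694, -0.0011, 0.0002]
0.86 [0.0, 0.0347, -0.0278] [0.0844, -0.0011, 0.0002]
0.92 [0.0, 0.0413, -0.0311] [0.0994, -0.0011, 0.0002]
0.98 [0.0, 0.0481, -0.034] [0.1144, -0.0011, 0.0002]
1.04 [0.0, 0.0551, -0.0364] [0.1294, -0.0011, 0.0002]
1.1 [0.0, 0.0622, -0.0384] [0.1444, -0.0011, 0.0003]
```

Emit:
servo_tool(deltas=[[0,[0,0.005,-0.0055],[0.0094,0,0]],[0,[0,0.0105,-0.0107],[0.0244,0,0]],[0,[0,0.016,-0.0155],[0.0394,0,0]],[0,[0,0.022,-0.02],[0.0544,0,0]],[0,[0,0.0283,-0.024],[0.0694,0,0]],[0,[0,0.0347,-0.0278],[0.0844,0,0]],[0,[0,0.0413,-0.031],[0.0994,0,0]],[0,[0,0.048,-0.034],[0.1144,0,0]],[0,[0,0.055,-0.0364],[0.1294,0,0]],[0,[0,0.0622,-0.0384],[0.1444,0,0]]])

```text
clock: 5.2
eef_pos: [0.6108, -0.2154, 0.1716]
tool_rot: [-0.089, 0.704, 0.699, -0.088]
contact_force: [-7.6, -0.4, 9.7]
opening: 0.0096
grip_force: 38.9
```

```bash
python3 lidplan.py 1.1 1.76 10 .25 .4
```

```text
[ 0.6108 -0.2154  0.1716] 0.009575948014296913 38.93619239330292 [-7.6 -0.4  9.7]
grasp-model [-0.0016 -0.0017  0.0036]
1.166 [-0.0, 0.0076, -0.0028] [0.0142, -0.0014, -0.0001]
1.232 [-0.0, 0.0155, -0.0052] [0.0292, -0.0014, -0.0001]
1.298 [-0.0, 0.0234, -0.0069] [0.0442, -0.0014, -0.0001]
1.364 [-0.0, 0.0314, -0.0082] [0.0592, -0.0014, -0.0]
1.43 [-0.0, 0.0395, -0.0089] [0.0742, -0.0014, -0.0]
1.496 [-0.0, 0.0477, -0.009] [0.0892, -0.0014, -0.0]
1.562 [-0.0, 0.0558, -0.0086] [0.1042, -0.0014, -0.0]
1.628 [-0.0, 0.0638, -0.0077] [0.1192, -0.0014, -0.0]
1.694 [-0.0, 0.0718, -0.0062] [0.1342, -0.0014, 0.0]
1.76 [-0.0, 0.0797, -0.0041] [0.1492, -0.0014, 0.0]
```

Emit:
servo_tool(deltas=[[0,[0,0.0076,-0.003],[0.0142,0,0]],[0,[0,0.0155,-0.0054],[0.0292,0,0]],[0,[0,0.0234,-0.0072],[0.0442,0,0]],[0,[0,0.0314,-0.0085],[0.0592,0,0]],[0,[0,0.0395,-0.0092],[0.0742,0,0]],[0,[0,0.0477,-0.0094],[0.0892,0,0]],[0,[0,0.0558,-0.009],[0.1042,0,0]],[0,[0,0.0638,-0.008],[0.1192,0,0]],[0,[0,0.0718,-0.0065],[0.1342,0,0]],[0,[0,0.0797,-0.0045],[0.1492,0,0]]])

```text
clock: 6.2
eef_pos: [0.6903, -0.2156, 0.1562]
tool_rot: [-0.141, 0.696, 0.691, -0.139]
contact_force: [-1.3, 0.5, 20.6]
opening: 0.0093
grip_force: 43.7
```

```bash
python3 lidplan.py 1.75 1.8 2 .4 .4; python3 - <<'E'
from h import *
c=camera("scene"); cv2.imwrite("pics/s1.png",cv2.resize(c["pixels"][100:350,90:470,::-1],None,fx=2,fy=2,interpolation=3))
E
```

```text
[ 0.6903 -0.2156  0.1562] 0.009296461653222695 43.698216676712036 [-1.3  0.5 20.6]
grasp-model [ 0.0008 -0.0013  0.0033]
1.775 [-0.0, 0.0031, 0.0004] [0.0023, -0.0015, 0.0004]
1.8 [-0.0, 0.0063, 0.001] [0.0023, -0.0015, 0.0004]
```

View pics/s1.png

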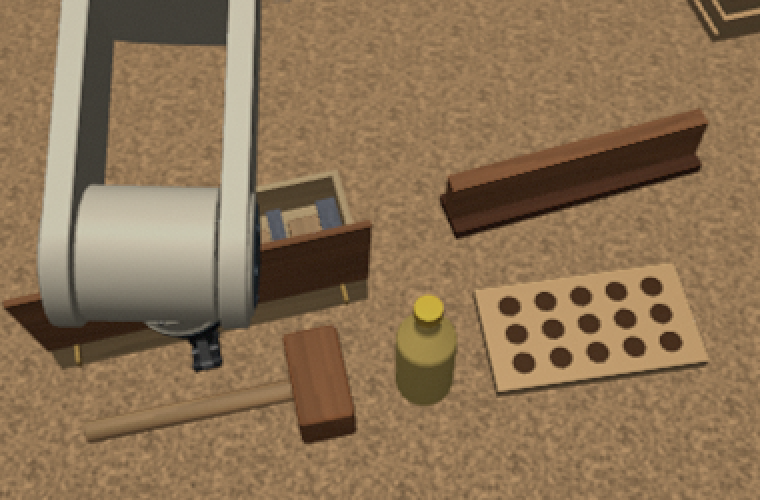

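Emit:
servo_tool(deltas=[[0,[0,0.002,-0.002],[0,0,0]],[0,[0,0.004,-0.003],[0,0,0]],[0,[0,0.006,-0.003],[0,0,0]],[0,[0,0.006,-0.003],[0,0,0]],[0,[0,0.003,-0.003],[0,0,0]],[0.2,[0,0.002,-0.003],[0,0,0]],[0.2,[0,0.002,-0.003],[0,0,0]],[0.2,[0,0.002,-0.003],[0,0,0]],[0.2,[0,0.002,-0.02],[0,0,0]],[0.2,[0,0.002,-0.045],[0,0,0]]])

```text
clock: 7.25
eef_pos: [0.7086, -0.216, 0.1939]
tool_rot: [-0.141, 0.695, 0.691, -0.139]
contact_force: [0.3, 0.4, -0.2]
opening: 0.0172
grip_force: 0.0
```

```bash
python3 - <<'E'
from h import *
p,r,o=obs(); print(p,o["opening"],o["contact_force"],o["joint_positions"].round(2))
go([.60,-.215,.36],down(np.pi/2,0)); go([.40,-.215,.36],down(0,0))
E
```

```text
[ 0.70855986 -0.21596112  0.19389849] 0.01723967015551827 [ 0.3456464   0.38869766 -0.16842022] [-0.25  0.8   1.03 -0.09  1.7  -0.24]
t 7.25 to [0.0005, -0.1646, -0.1108] [-0.3994, -0.0034, -0.0066]
t 7.25 to [-0.0009, -0.3489, -0.033] [-0.3157, 0.3104, 1.5414]
```

Emit:
servo_tool(deltas=[[0.2,[0,0,-0.05],[0,0,0]],[0.2,[0,0,-0.1],[0,0,0]],[0.2,[0,0,-0.14],[0,0,0]],[0.57,[0,-0.35,-0.033],[-0.316,0.31,1.541]],[0.57,[0,-0.35,-0.033],[-0.316,0.31,1.541]],[0.57,[0,-0.35,-0.033],[-0.316,0.31,1.541]],[0.57,[0,-0.35,-0.033],[-0.316,0.31,1.541]],[0.57,[0,-0.35,-0.033],[-0.316,0.31,1.541]],[0.57,[0,-0.35,-0.033],[-0.316,0.31,1.541]],[0.57,[0,-0.35,-0.033],[-0.316,0.31,1.541]]])

```text
clock: 8.25
eef_pos: [0.4176, -0.2143, 0.3589]
tool_rot: [-0.053, 0.961, 0.266, -0.052]
contact_force: [0.3, -1.0, 1.4]
opening: 0.049
grip_force: 0.0
```

```bash
python3 - <<'E'
from h import *
go([.44,-.215,.36],down(0,0))
E
```

```text
t 8.25 to [0.0187, 0.0117, -0.004] [-0.1076, 0.1052, 0.5385]
```

Emit:
servo_tool(deltas=[[0.57,[0.019,0.012,-0.004],[-0.108,0.105,0.539]],[0.57,[0.019,0.012,-0.004],[-0.108,0.105,0.539]],[0.57,[0.019,0.012,-0.004],[-0.108,0.105,0.539]],[0.57,[0.019,0.012,-0.004],[-0.108,0.105,0.539]],[0.57,[0.019,0.012,-0.004],[-0.108,0.105,0.539]],[0.57,[0.019,0.012,-0.004],[-0.108,0.105,0.539]],[0.57,[0.019,0.012,-0.004],[-0.108,0.105,0.539]],[0.57,[0.019,0.012,-0.004],[-0.108,0.105,0.539]],[0.57,[0.019,0.012,-0.004],[-0.108,0.105,0.539]],[0.57,[0.019,0.012,-0.004],[-0.108,0.105,0.539]]])

```text
clock: 9.25
eef_pos: [0.4421, -0.2151, 0.3592]
tool_rot: [-0.001, 1.0, 0.003, -0.001]
contact_force: [-0.2, -0.6, -0.7]
opening: 0.049
grip_force: 0.0
```

```bash
python3 - <<'E'
from h import *
for n in("wrist","top"):
    c=camera(n); cv2.imwrite(f"pics/{n}2.png",c["pixels"][:,:,::-1])
    for d in masks_of("block1",n):
        m=cv2.minAreaRect(np.argwhere(d["region"])[:,::-1].astype(np.float32))
        print(n,round(d["confidence"],2),np.round(d["rect"]).tolist(),d["region"].sum(),atz(c,m[0],.035).round(3).tolist())
p,r,o=obs();print(p,o["tool_rot"])
w=cv2.imread("pics/wrist2.png");t=cv2.resize(cv2.imread("pics/top2.png")[150:290,270:450],None,fx=3,fy=3)
cv2.imwrite("pics/t2.png",t)
E
```

```text
wrist 0.95 [159.0, 16.0, 202.0, 83.0] 2369 [[0.565, -0.091, 0.035]]
wrist 0.87 [363.0, 31.0, 406.0, 93.0] 2201 [[0.554, -0.338, 0.035]]
wrist 0.85 [317.0, 24.0, 355.0, 86.0] 2132 [[0.562, -0.276, 0.035]]
wrist 0.83 [267.0, 36.0, 299.0, 98.0] 1871 [[0.546, -0.215, 0.035]]
wrist 0.66 [213.0, 14.0, 251.0, 79.0] 2140 [[0.57, -0.151, 0.035]]
top 0.94 [304.0, 215.0, 321.0, 237.0] 323 [[0.564, -0.09, 0.035]]
top 0.65 [323.0, 214.0, 339.0, 238.0] 388 [[0.569, -0.148, 0.035]]
top 0.62 [371.0, 214.0, 383.0, 242.0] 207 [[0.561, -0.268, 0.035]]
top 0.6 [347.0, 216.0, 362.0, 249.0] 413 [[0.543, -0.212, 0.035]]
[ 0.4420477  -0.21510588  0.35928547] [-6.16955338e-04  9.99995251e-01  2.72874298e-03 -1.29282995e-03]
```

View pics/wrist2.png

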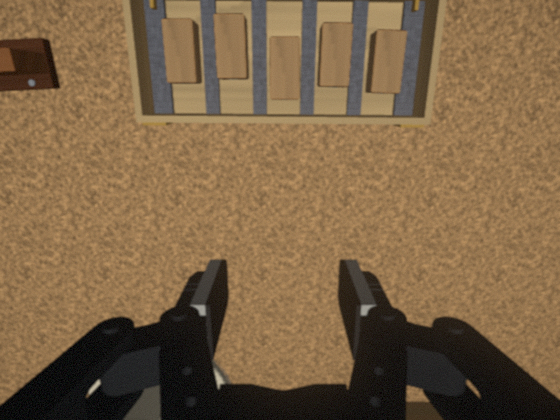

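```bash
cat >> h.py <<'E'
from scipy.optimize import minimize
BOX=np.array([[a,b,c] for a in(-.035,.035) for b in(-.018,.018) for c in(-.018,.018)])
def fitblock(c,reg,z=.026,yaw0=0.):
    H,W=reg.shape; k=4; u0=proj  # supersampled silhouette
    ys,xs=np.nonzero(reg); x0,y0=xs.min()-8,ys.min()-8; x1,y1=xs.max()+9,ys.max()+9
    win=np.zeros((y1-y0,x1-x0),np.uint8); yy0,xx0=max(y0,0),max(x0,0); sub=reg[yy0:y1,xx0:x1]; win[yy0-y0:yy0-y0+sub.shape[0],xx0-x0:xx0-x0+sub.shape[1]]=sub
    big=cv2.GaussianBlur(cv2.resize(win*255,None,fx=k,fy=k,interpolation=1),(0,0),2).astype(float)/255
    def cost(v):
        P=BOX@rz(v[2]).T+[v[0],v[1],z]
        q=(proj(c,P)-[x0,y0]+.5)*k
        m=np.zeros(big.shape,np.uint8); cv2.fillConvexPoly(m,np.round(cv2.convexHull(q.astype(np.float32))*16).astype(np.int32),255,shift=4)
        return np.abs(cv2.GaussianBlur(m,(0,0),2)/255.-big).sum()/big.sum()
    s=atz(c,[(xs.mean(),ys.mean())],z)[0]
    best=min((minimize(cost,[s[0],s[1],yaw0+dy],method="Nelder-Mead",options=dict(initial_simplex=np.array([[s[0],s[1],yaw0+dy],[s[0]+.01,s[1],yaw0+dy],[s[0],s[1]+.01,yaw0+dy],[s[0],s[1],yaw0+dy+.08]]),xatol=1e-5,fatol=1e-5)) for dy in(-.08,.08)),key=lambda r:r.fun)
    return best.x,best.fun
E
python3 - <<'E'
from h import *
c=camera("wrist")
for d in masks_of("block1","wrist"):
    v,f=fitblock(c,d["region"]); print(round(d["confidence"],2),v.round(4),round(f,3),"case frame",((rz(CASE[2]).T@[v[0]-CASE[0],v[1]-CASE[1],0])[:2]*1e3).round(1))
E
```

```text
0.97 [ 0.5602 -0.2758 -0.0128] 0.032 case frame [  2.5 -62.4]
0.85 [ 0.5453 -0.215   0.0099] 0.077 case frame [-12.9  -1.7]
0.71 [ 0.5683 -0.1507  0.014 ] 0.041 case frame [ 9.6 62.8]
0.61 [ 0.5627 -0.0897  0.0121] 0.038 case frame [  3.6 123.7]
```

```bash
cat > g.py <<'E'
# usage: g.py x y yaw z  -> delta to there
import sys
from h import *
x,y,w,z=map(float,sys.argv[1:5]); go([x,y,z],down(w))
E
python3 g.py .5627 -.0897 .012 .1
```

```text
t 9.55 to [0.122, -0.1244, 0.2592] [-0.0012, 0.0025, -0.0066]
```

Emit:
servo_tool(deltas=[[0.57,[0.122,-0.124,0.1],[0,0,-0.007]],[0.57,[0.122,-0.124,0.1],[0,0,-0.007]],[0.57,[0.122,-0.124,0.15],[0,0,-0.007]],[0.57,[0.122,-0.124,0.2],[0,0,-0.007]],[0.57,[0.122,-0.124,0.25],[0,0,-0.007]],[0.57,[0.122,-0.124,0.275],[0,0,-0.007]],[0.57,[0.122,-0.124,0.275],[0,0,-0.007]],[0.57,[0.122,-0.124,0.275],[0,0,-0.007]],[0.57,[0.122,-0.124,0.275],[0,0,-0.007]],[0.57,[0.122,-0.124,0.275],[0,0,-0.007]]])

```text
clock: 10.55
eef_pos: [0.5641, -0.0907, 0.0866]
tool_rot: [-0.0, 1.0, 0.006, 0.0]
contact_force: [0.6, -0.5, -0.3]
opening: 0.0489
grip_force: 0.0
```

```bash
python3 g.py .5627 -.0897 .012 .018
```

```text
t 10.55 to [-0.0015, -0.001, 0.0686] [-0.0005, -0.0008, 0.0002]
```

Emit:
servo_tool(deltas=[[0.57,[-0.001,0,0.03],[0,0,0]],[0.57,[-0.001,0,0.05],[0,0,0]],[0.57,[-0.001,0,0.06],[0,0,0]],[0.57,[-0.001,0,0.066],[0,0,0]],[0.57,[-0.001,0,0.066],[0,0,0]],[0,[-0.001,0,0.066],[0,0,0]],[0,[-0.001,0,0.066],[0,0,0]],[0,[-0.001,0,0.066],[0,0,0]],[0,[-0.001,0,0.066],[0,0,0]],[0,[-0.001,0,0.066],[0,0,0]]], squeeze=50)

```text
clock: 11.55
eef_pos: [0.5626, -0.0903, 0.0196]
tool_rot: [-0.0, 1.0, 0.006, -0.0]
contact_force: [-1.0, -0.0, 6.7]
opening: 0.035
grip_force: 50.8
```

Emit:
servo_tool(deltas=[[0,[0,0,-0.02],[0,0,0]],[0,[0,0,-0.06],[0,0,0]],[0,[0,0,-0.1],[0,0,0]],[0,[0,0,-0.14],[0,0,0]],[0,[0,0,-0.18],[0,0,0]],[0,[0,0,-0.21],[0,0,0]],[0,[0,0,-0.21],[0,0,0]],[0,[0,0,-0.21],[0,0,0]],[0,[0,0,-0.21],[0,0,0]],[0,[0,0,-0.21],[0,0,0]]])

```text
clock: 12.55
eef_pos: [0.5612, -0.0902, 0.2268]
tool_rot: [-0.001, 1.0, 0.006, -0.002]
contact_force: [0.6, 0.6, -0.8]
opening: 0.0358
grip_force: 50.0
```

```bash
python3 g.py .47 .24 .0427 .3
```

```text
t 12.55 to [-0.0874, -0.3314, -0.0723] [-0.0017, 0.0049, -0.0303]
```

Emit:
servo_tool(deltas=[[0,[-0.012,-0.046,-0.01],[0,0,-0.03]],[0,[-0.024,-0.092,-0.02],[0,0,-0.03]],[0,[-0.036,-0.138,-0.03],[0,0,-0.03]],[0,[-0.048,-0.184,-0.04],[0,0,-0.03]],[0,[-0.06,-0.23,-0.05],[0,0,-0.03]],[0,[-0.074,-0.28,-0.06],[0,0,-0.03]],[0,[-0.087,-0.331,-0.073],[0,0.004,-0.03]],[0,[-0.087,-0.331,-0.073],[0,0.004,-0.03]],[0,[-0.087,-0.331,-0.073],[0,0.004,-0.03]],[0,[-0.087,-0.331,-0.073],[0,0.004,-0.03]]])

```text
clock: 13.55
eef_pos: [0.4709, 0.2387, 0.3007]
tool_rot: [0.0, 1.0, 0.021, 0.0]
contact_force: [-0.2, -0.9, -0.9]
opening: 0.035
grip_force: 50.3
```

```bash
python3 - <<'E'
from h import *
p,r,o=obs(); print(p.round(4),o["opening"])
c=camera("wrist"); im=c["pixels"][:,:,::-1].copy(); cv2.imwrite("pics/w3raw.png",im)
P=[np.r_[(rz(RAIL[2])@[a,b,0])[:2]+RAIL[:2],.08] for a,b in((.012,.165),(.012,-.165),(-.012,-.165),(-.012,.165))]
q=proj(c,P); print(q.round(1).tolist())
np.savez("w3.npz",**{k:v for k,v in c.items()})
cv2.polylines(im,[np.round(q).astype(int)],True,(0,255,0),1); cv2.imwrite("pics/w3.png",im)
for l in("rail","block1"):
  for d in masks_of(l,"wrist"): print(l,d["confidence"],np.round(d["rect"]))
E
```

```text
[0.4709 0.2387 0.3007] 0.03501062635315922
[[106.6, 81.7], [449.0, 81.9], [445.5, 107.7], [110.3, 107.5]]
rail 0.64 [105.  68. 450. 126.]
block1 0.97 [232. 189. 333. 375.]
```

View pics/w3.png

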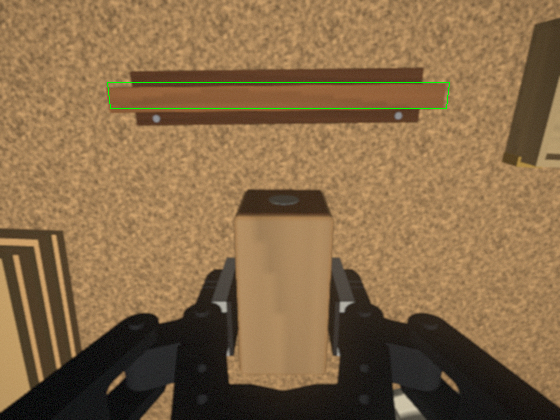

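```bash
python3 - <<'E'
from h import *
c=dict(np.load("w3.npz")); g=c["pixels"].astype(float)
p,r,o=obs()
q=atz(c,[(283,215.5),(283,373.5),(283,191)],p[2]+.0244); print("top face ends rel tcp",((q-p)@rz(.0427))[:2].round(4)); print(atz(c,[(283,191)],p[2]-.0116)-p)
R_,B_=g[:,:,0],g[:,:,2]
for u in range(140,440,30):
    col=g[60:130,u-4:u+5].mean(1).sum(1); d=np.diff(cv2.GaussianBlur(col[:,None],(1,5),1)[:,0])
    t=60+np.argsort(-np.abs(d))[:5]; print(u,[(int(i),int(d[i-60])) for i in sorted(t)])
E
```

```text
top face ends rel tcp [[ 0.036   0.0013  0.0244]
 [-0.0328  0.0013  0.0244]]
[[ 0.03483676  0.00276027 -0.0116    ]]
140 [(70, -67), (71, -61), (124, 54), (125, 60), (126, 44)]
170 [(69, -62), (70, -62), (86, 45), (124, 66), (125, 64)]
200 [(69, -72), (70, -67), (123, 62), (124, 71), (125, 43)]
230 [(69, -62), (70, -53), (85, 39), (123, 59), (124, 65)]
260 [(68, -43), (85, 45), (110, -40), (123, 56), (124, 47)]
290 [(68, -64), (69, -60), (122, 49), (123, 62), (124, 47)]
320 [(67, -50), (68, -62), (69, -43), (122, 58), (123, 59)]
350 [(67, -60), (68, -56), (84, 39), (109, -38), (122, 48)]
380 [(66, -44), (67, -67), (68, -54), (121, 55), (122, 64)]
410 [(66, -47), (67, -53), (83, 38), (121, 58), (122, 60)]
```

```bash
sed -i 's/RAIL=np.array.*/RAIL=np.array([.542,.247,.05])/' h.py; cat > pl.py <<'E'
# pl.py s dx z: tcp over rail place s (m along the rail), block centre dx ahead of the tcp
import sys
from h import *
s,dx,z=map(float,sys.argv[1:4]); q=rz(RAIL[2])@[-dx,s,0]; go([RAIL[0]+q[0],RAIL[1]+q[1],z],down(RAIL[2]))
E
python3 pl.py .136 .001 .14
```

```text
t 13.7 to [0.0686, -0.142, 0.1612] [-0.0004, -0.0005, -0.0095]
```

Emit:
servo_tool(deltas=[[0,[0.025,-0.04,0],[0,0,-0.009]],[0,[0.05,-0.08,0.03],[0,0,-0.009]],[0,[0.0686,-0.12,0.07],[0,0,-0.009]],[0,[0.0686,-0.142,0.11],[0,0,-0.009]],[0,[0.0686,-0.142,0.15],[0,0,-0.009]],[0,[0.0686,-0.142,0.175],[0,0,-0.009]],[0,[0.0686,-0.142,0.195],[0,0,-0.009]],[0,[0.0686,-0.142,0.2],[0,0,-0.009]],[0,[0.0686,-0.142,0.2],[0,0,-0.009]],[0,[0.0686,-0.142,0.2],[0,0,-0.009]]])

```text
clock: 14.7
eef_pos: [0.5349, 0.3844, 0.1033]
tool_rot: [-0.001, 1.0, 0.025, 0.001]
contact_force: [-0.3, -0.8, -0.1]
opening: 0.0353
grip_force: 50.4
```

```bash
python3 pl.py .136 .001 .092
```

```text
t 14.7 to [-0.0009, 0.0016, 0.0113] [-0.002, -0.0029, 0.0005]
```

Emit:
servo_tool(deltas=[[0,[-0.001,0.001,0.004],[0,0,0]],[0,[-0.001,0.001,0.007],[0,0,0]],[0,[-0.001,0.001,0.009],[0,0,0]],[0,[-0.001,0.001,0.0105],[0,0,0]],[0,[-0.001,0.001,0.0105],[0,0,0]],[0,[-0.001,0.001,0.0105],[0,0,0]],[0,[-0.001,0.001,0.0105],[0,0,0]],[0,[-0.001,0.001,0.0105],[0,0,0]],[0,[-0.001,0.001,0.0105],[0,0,0]],[0,[-0.001,0.001,0.0105],[0,0,0]]])

```text
clock: 15.7
eef_pos: [0.5331, 0.3836, 0.0916]
tool_rot: [-0.001, 1.0, 0.026, 0.001]
contact_force: [-0.5, 0.7, -0.3]
opening: 0.0351
grip_force: 50.5
```

Emit:
servo_tool(deltas=[[0,[0,0,0.001],[0,0,0]],[0,[0,0,0.0015],[0,0,0]],[0,[0,0,0.0015],[0,0,0]],[0.55,[0,0,0.0015],[0,0,0]],[0.55,[0,0,0.0015],[0,0,0]],[0.55,[0,0,0.0015],[0,0,0]],[0.55,[0,0,-0.03],[0,0,0]],[0.55,[0,0,-0.07],[0,0,0]],[0.55,[0,0,-0.11],[0,0,0]],[0.55,[0,0,-0.15],[0,0,0]]])

```text
clock: 16.7
eef_pos: [0.5326, 0.3831, 0.2428]
tool_rot: [-0.0, 1.0, 0.026, 0.001]
contact_force: [0.6, 0.4, 0.4]
opening: 0.0469
grip_force: 0.0
```

```bash
python3 g.py .44 .1 0.03 .33;python3 - <<'E'
from h import *
c=camera("wrist"); cv2.imwrite("pics/w4.png",c["pixels"][:,:,::-1])
E
```

```text
t 16.7 to [-0.1069, 0.2779, -0.0876] [-0.0009, -0.0011, 0.0213]
```

View pics/w4.png

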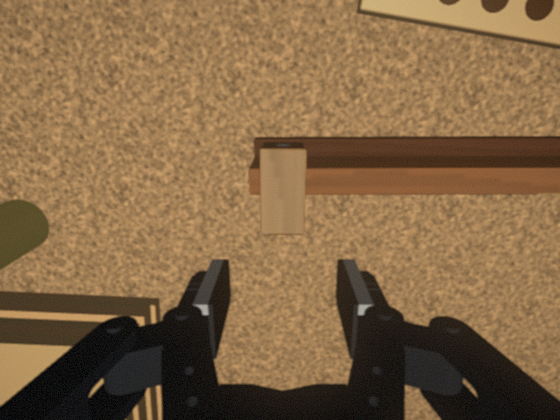

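```bash
python3 - <<'E'
from h import *
c=camera("wrist")
print(atz(c,[(283,150),(283,234)],.116).round(4).tolist(),atz(c,[(420,168),(420,193.5),(550,167.5),(550,193)],.08).round(4).tolist())
for d in masks_of("block1","wrist")[:2]: print(d["confidence"],d["rect"],fitblock(c,d["region"],.098,.05))
E
```

```text
[[0.5704, 0.3881, 0.116], [0.5002, 0.3844, 0.116]] [[0.5555, 0.2651, 0.08], [0.5321, 0.2612, 0.08], [0.562, 0.1499, 0.08], [0.5388, 0.1435, 0.08]]
0.78 [263.1, 145.0, 308.5, 234.5] (array([0.53413171, 0.38456863, 0.04728886]), np.float64(0.028404866852693625))
```

```bash
sed -i 's/RAIL=np.array.*/RAIL=np.array([.5435,.247,.053])/; s/^CASE=.*;/CASE=np.array([.5582,-.2134,-.007]);/' h.py; grep -n "RAIL=" h.py; python3 g.py .5683 -.1507 .014 .15
```

```text
21:CASE=np.array([.5582,-.2134,-.007]); RAIL=np.array([.5435,.247,.053])
t 16.85 to [0.006, 0.5365, 0.0925] [-0.0043, -0.0063, 0.0373]
```

Emit:
servo_tool(deltas=[[0.57,[0,0.045,0],[0,0,0.037]],[0.57,[0,0.09,0],[0,0,0.037]],[0.57,[0,0.14,0],[0,0,0.037]],[0.57,[0,0.19,0],[0,0,0.037]],[0.57,[0,0.24,0],[0,0,0.037]],[0.57,[0.003,0.29,0.01],[0,0,0.037]],[0.57,[0.006,0.34,0.03],[0,0,0.037]],[0.57,[0.006,0.39,0.05],[0,0,0.037]],[0.57,[0.006,0.44,0.07],[0,0,0.037]],[0.57,[0.006,0.49,0.09],[-0.004,-0.006,0.037]]])

```text
clock: 17.85
eef_pos: [0.562, -0.0921, 0.155]
tool_rot: [0.001, 1.0, 0.007, -0.003]
contact_force: [1.1, -0.6, 0.4]
opening: 0.0488
grip_force: 0.0
```

```bash
python3 - <<'E'
from h import *
c=camera("wrist");best=None
for d in masks_of("block1","wrist"):
    if d["region"][:, :].sum()<800: continue
    v,f=fitblock(c,d["region"]); print(round(d["confidence"],2),np.round(d["rect"]),v.round(4),round(f,3))
go([.5683,-.1507,.018],down(.014))
E
```

```text
0.78 [475. 152. 560. 248.] [ 0.5606 -0.2753 -0.0149] 0.059
0.69 [403. 168. 473. 262.] [ 0.5452 -0.2151  0.0199] 0.035
0.61 [328. 138. 392. 236.] [ 0.5692 -0.1503  0.0157] 0.036
t 17.95 to [0.0082, 0.0556, 0.1353] [0.0033, 0.0102, -0.0036]
```

Emit:
servo_tool(deltas=[[0.57,[0.009,0.03,0.0],[0.003,0.01,-0.0036]],[0.57,[0.009,0.0555,0.02],[0.003,0.01,-0.0036]],[0.57,[0.009,0.0555,0.05],[0.003,0.01,-0.0036]],[0.57,[0.009,0.0555,0.075],[0.003,0.01,-0.0036]],[0.57,[0.009,0.0555,0.075],[0.003,0.01,-0.0036]],[0.57,[0.009,0.0555,0.075],[0.003,0.01,-0.0036]],[0.57,[0.009,0.0555,0.075],[0.003,0.01,-0.0036]],[0.57,[0.009,0.0555,0.075],[0.003,0.01,-0.0036]],[0.57,[0.009,0.0555,0.075],[0.003,0.01,-0.0036]],[0.57,[0.009,0.0555,0.075],[0.003,0.01,-0.0036]]])

```text
clock: 18.95
eef_pos: [0.5731, -0.1459, 0.083]
tool_rot: [0.0, 1.0, 0.009, 0.003]
contact_force: [0.5, 0.2, -1.0]
opening: 0.0489
grip_force: 0.0
```

```bash
python3 g.py .569 -.1505 .014 .018
```

```text
t 18.95 to [-0.0047, 0.0045, 0.065] [0.0002, -0.0067, 0.0041]
```

Emit:
servo_tool(deltas=[[0.57,[-0.004,0.0045,0.02],[0,-0.0065,0.004]],[0.57,[-0.004,0.0045,0.045],[0,-0.0065,0.004]],[0.57,[-0.004,0.0045,0.058],[0,-0.0065,0.004]],[0.57,[-0.004,0.0045,0.064],[0,-0.0065,0.004]],[0.57,[-0.004,0.0045,0.064],[0,-0.0065,0.004]],[0,[-0.004,0.0045,0.064],[0,-0.0065,0.004]],[0,[-0.004,0.0045,0.064],[0,-0.0065,0.004]],[0,[-0.004,0.0045,0.064],[0,-0.0065,0.004]],[0,[-0.004,0.0045,0.064],[0,-0.0065,0.004]],[0,[-0.004,0.0045,0.064],[0,-0.0065,0.004]]])

```text
clock: 19.95
eef_pos: [0.5698, -0.1505, 0.0191]
tool_rot: [0.0, 1.0, 0.007, 0.0]
contact_force: [-0.3, -0.2, 5.9]
opening: 0.0347
grip_force: 51.9
```

```bash
python3 - <<'E'
from h import *
p,r,o=obs();print(p.round(4),o["tool_rot"].round(4))
go([p[0],p[1],.24],down(.053)); go([.535,.21,.24],down(.053))
E
```

```text
[ 0.5698 -0.1505  0.0191] [1.e-04 1.e+00 7.e-03 2.e-04]
t 19.95 to [0.0001, 0.0, -0.2209] [0.0002, -0.0004, -0.039]
t 19.95 to [-0.0297, -0.3609, -0.221] [0.0002, -0.0004, -0.039]
```

Emit:
servo_tool(deltas=[[0,[0,0,-0.02],[0,0,0]],[0,[0,0,-0.06],[0,0,0]],[0,[0,0,-0.1],[0,0,0]],[0,[0,0,-0.14],[0,0,0]],[0,[0,0,-0.17],[0,0,-0.01]],[0,[-0.01,-0.035,-0.18],[0,0,-0.02]],[0,[-0.02,-0.08,-0.18],[0,0,-0.039]],[0,[-0.03,-0.125,-0.18],[0,0,-0.039]],[0,[-0.03,-0.17,-0.18],[0,0,-0.039]],[0,[-0.03,-0.21,-0.18],[0,0,-0.039]]])

```text
clock: 20.95
eef_pos: [0.5357, 0.061, 0.1985]
tool_rot: [-0.0, 1.0, 0.026, -0.0]
contact_force: [0.9, 0.4, -1.4]
opening: 0.0347
grip_force: 51.3
```

```bash
python3 - <<'E'
from h import *
c=camera("wrist"); cv2.imwrite("pics/w5.png",c["pixels"][:,:,::-1]); p,r,o=obs(); print(p.round(4),o["opening"])
g=c["pixels"].sum(2).astype(float)[:,278:290].mean(1); d=np.diff(g); t=np.argsort(-abs(d))[:8]; print(sorted((int(i),int(d[i])) for i in t))
E
python3 pl.py .068 0 .12
```

```text
[0.5358 0.0657 0.1986] 0.03500694006932624
[(192, -64), (193, -127), (194, -73), (209, -55), (220, 55), (388, -58), (389, -127), (390, -107)]
t 21.0 to [0.0175, -0.2484, 0.0794] [-0.0032, 0.0003, 0.0008]
```

Emit:
servo_tool(deltas=[[0,[0.01,-0.045,0],[0,0,0]],[0,[0.0155,-0.09,0],[0,0,0]],[0,[0.0195,-0.135,0],[0,0,0]],[0,[0.0195,-0.18,0],[0,0,0]],[0,[0.0195,-0.225,0.02],[0,0,0]],[0,[0.0195,-0.246,0.05],[0,0,0]],[0,[0.0195,-0.246,0.08],[0,0,0]],[0,[0.0195,-0.246,0.092],[0,0,0]],[0,[0.0195,-0.246,0.092],[0,0,0]],[0,[0.0195,-0.246,0.092],[0,0,0]]])

```text
clock: 22.0
eef_pos: [0.5434, 0.3055, 0.1072]
tool_rot: [-0.0, 1.0, 0.026, -0.0]
contact_force: [0.1, 0.2, 0.5]
opening: 0.0352
grip_force: 51.2
```

```bash
python3 pl.py .068 -.002 .091
```

```text
t 22.0 to [-0.001, -0.0096, 0.0162] [-0.0004, 0.0003, -0.0008]
```

Emit:
servo_tool(deltas=[[0,[-0.001,-0.009,0.004],[0,0,0]],[0,[-0.001,-0.009,0.009],[0,0,0]],[0,[-0.001,-0.009,0.013],[0,0,0]],[0,[-0.001,-0.009,0.015],[0,0,0]],[0,[-0.001,-0.009,0.0165],[0,0,0]],[0,[-0.001,-0.009,0.0165],[0,0,0]],[0,[-0.001,-0.009,0.0165],[0,0,0]],[0.52,[-0.001,-0.009,0.0165],[0,0,0]],[0.52,[-0.001,-0.009,0.0165],[0,0,0]],[0.52,[-0.001,-0.009,0.0165],[0,0,0]]])

```text
clock: 23.0
eef_pos: [0.5413, 0.3147, 0.0897]
tool_rot: [-0.0, 1.0, 0.026, -0.0]
contact_force: [-0.3, 0.3, 0.6]
opening: 0.0446
grip_force: 0.0
```

Emit:
servo_tool(deltas=[[0.55,[0,0,-0.02],[0,0,0]],[0.55,[0,0,-0.06],[0,0,0]],[0.55,[0,0,-0.1],[0,0,0]],[0.57,[0,0.03,-0.14],[0,0,0]],[0.57,[0,0.08,-0.14],[0,0,0]],[0.57,[0,0.13,-0.14],[0,0,0]],[0.57,[0,0.18,-0.14],[0,0,0]],[0.57,[0,0.23,-0.14],[0,0,0]],[0.57,[0,0.28,-0.14],[0,0,0]],[0.57,[0,0.33,-0.14],[0,0,0]]])

```text
clock: 24.0
eef_pos: [0.5587, -0.0168, 0.2298]
tool_rot: [-0.0, 1.0, 0.027, -0.0]
contact_force: [0.9, -0.1, 0.1]
opening: 0.0485
grip_force: 0.0
```

```bash
cat > look.py <<'E'
from h import *
p,r,o=obs(); print(o["clock"],p.round(4),o["opening"])
for n in ("wrist","top"):
  c=camera(n)
  for d in masks_of("block1",n):
    xs=np.nonzero(d["region"])
    on=None
    for z in(.026,.098):
        v,f=fitblock(c,d["region"],z,.05 if z>.05 else 0)
        ok = (z>.05 and v[1]>.06) or (z<.05 and v[1]<.02)
        if ok and d["confidence"]>.3: print(n,round(d["confidence"],2),"rail" if z>.05 else "case",v.round(4),round(f,3), d["rect"])
        if ok and z>.05: 
            q=rz(RAIL[2]).T@[v[0]-RAIL[0],v[1]-RAIL[1],0]; print("   rail frame mm",(q[:2]*1e3).round(1))
E
python3 look.py; python3 g.py .5452 -.215 .015 .09
```

```text
24.0 [ 0.5587 -0.0168  0.2298] 0.04846222382899569
wrist 0.6 case [ 0.5605 -0.2781 -0.0062] 0.193 [511.0, 146.4, 560.0, 225.9]
wrist 0.57 case [ 0.5454 -0.2146  0.0098] 0.063 [449.6, 158.6, 510.9, 233.8]
top 0.98 case [ 0.5541 -0.338  -0.0439] 0.056 [396.7, 214.2, 409.1, 241.5]
top 0.79 rail [0.5423 0.3163 0.0778] 0.068 [146.7, 220.5, 164.2, 250.1]
   rail frame mm [ 2.5 69.2]
top 0.74 case [ 0.5468 -0.2135  0.0277] 0.07 [347.9, 217.7, 362.2, 247.1]
top 0.56 case [ 0.5613 -0.274  -0.0123] 0.116 [369.3, 216.1, 384.9, 240.8]
t 24.2 to [-0.0234, 0.1983, 0.1396] [-0.0005, 0.001, 0.0351]
```

Emit:
servo_tool(deltas=[[0.57,[-0.01,0.045,0],[0,0,0.035]],[0.57,[-0.02,0.09,0],[0,0,0.035]],[0.57,[-0.023,0.14,0.02],[0,0,0.035]],[0.57,[-0.023,0.18,0.05],[0,0,0.035]],[0.57,[-0.023,0.197,0.09],[0,0,0.035]],[0.57,[-0.023,0.197,0.12],[0,0,0.035]],[0.57,[-0.023,0.197,0.14],[0,0,0.035]],[0.57,[-0.023,0.197,0.14],[0,0,0.035]],[0.57,[-0.023,0.197,0.14],[0,0,0.035]],[0.57,[-0.023,0.197,0.14],[0,0,0.035]]])

```text
clock: 25.2
eef_pos: [0.5475, -0.2122, 0.0912]
tool_rot: [0.0, 1.0, 0.01, 0.001]
contact_force: [0.1, -0.3, 0.4]
opening: 0.0485
grip_force: 0.0
```

```bash
python3 g.py .5455 -.2148 .013 .018
```

```text
t 25.2 to [-0.0021, 0.0025, 0.0732] [0.0006, -0.0011, 0.0062]
```

Emit:
servo_tool(deltas=[[0.57,[-0.002,0.0025,0.025],[0,0,0.006]],[0.57,[-0.002,0.0025,0.05],[0,0,0.006]],[0.57,[-0.002,0.0025,0.065],[0,0,0.006]],[0.57,[-0.002,0.0025,0.072],[0,0,0.006]],[0.57,[-0.002,0.0025,0.072],[0,0,0.006]],[0,[-0.002,0.0025,0.072],[0,0,0.006]],[0,[-0.002,0.0025,0.072],[0,0,0.006]],[0,[-0.002,0.0025,0.072],[0,0,0.006]],[0,[-0.002,0.0025,0.072],[0,0,0.006]],[0,[-0.002,0.0025,0.072],[0,0,0.006]]])

```text
clock: 26.2
eef_pos: [0.5451, -0.2155, 0.0188]
tool_rot: [0.0, 1.0, 0.006, 0.0]
contact_force: [-0.9, 0.6, 6.8]
opening: 0.0348
grip_force: 51.8
```

Emit:
servo_tool(deltas=[[0,[0,0,-0.02],[0,0,0]],[0,[0,0,-0.06],[0,0,0]],[0,[0,0,-0.1],[0,0,0]],[0,[0,0,-0.14],[0,0,0]],[0,[0,0,-0.17],[0,0,-0.01]],[0,[0,-0.035,-0.18],[0,0,-0.02]],[0,[0,-0.08,-0.18],[0,0,-0.039]],[0,[0,-0.125,-0.18],[0,0,-0.039]],[0,[0,-0.17,-0.18],[0,0,-0.039]],[0,[0,-0.21,-0.18],[0,0,-0.039]]])

```text
clock: 27.2
eef_pos: [0.5414, -0.0034, 0.1981]
tool_rot: [-0.0, 1.0, 0.025, -0.0]
contact_force: [1.2, -0.3, -1.1]
opening: 0.035
grip_force: 51.0
```

```bash
cat > hand.py <<'E'
from h import *
import sys
c=camera("wrist"); cv2.imwrite("pics/hand.png",c["pixels"][:,:,::-1]); p,r,o=obs(); print(p.round(4),o["opening"],o["grip_force"])
g=c["pixels"].astype(float); sub=g[:,276:292].mean(1); 
d=cv2.GaussianBlur(np.diff(sub.sum(1))[:,None],(1,5),1)[:,0]
f=200+np.argmax(d[200:260]); b=340+np.argmin(d[340:415]); print("rows",f,b,d[f],d[b])
T=c["cam_to_world"]; z=p[2]+float(sys.argv[1])
q=atz(c,[(283,f+1),(283,b+1)],z)-p; yaw=np.arctan2(r.as_matrix()[1,0],r.as_matrix()[0,0]); q=q@rz(yaw); print("ends",q[:,0].round(4),"dx",q[:,0].mean().round(4))
E
python3 hand.py .0250; python3 pl.py 0 0 .12
```

```text
[0.5412 0.0013 0.1981] 0.03511867310078376 50.94176709651947
rows 218 389 48.795144944672884 -83.72252300674256
ends [ 0.0351 -0.0408] dx -0.0028
t 27.25 to [0.0151, -0.245, 0.0788] [-0.0031, 0.0007, -0.0012]
```

Emit:
servo_tool(deltas=[[0,[0.01,-0.045,0],[0,0,0]],[0,[0.015,-0.09,0],[0,0,0]],[0,[0.015,-0.135,0],[0,0,0]],[0,[0.015,-0.18,0],[0,0,0]],[0,[0.015,-0.225,0.02],[0,0,0]],[0,[0.015,-0.245,0.05],[0,0,0]],[0,[0.015,-0.245,0.08],[0,0,0]],[0,[0.015,-0.245,0.092],[0,0,0]],[0,[0.015,-0.245,0.092],[0,0,0]],[0,[0.015,-0.245,0.092],[0,0,0]]])

```text
clock: 28.25
eef_pos: [0.5449, 0.2398, 0.1067]
tool_rot: [-0.0, 1.0, 0.025, -0.0]
contact_force: [0.5, 0.0, -0.6]
opening: 0.0352
grip_force: 51.0
```

```bash
python3 pl.py 0 -.0005 .091
```

```text
t 28.25 to [-0.0005, -0.0073, 0.0157] [-0.0004, 0.0002, -0.0028]
```

Emit:
servo_tool(deltas=[[0,[-0.0005,-0.007,0.004],[0,0,-0.003]],[0,[-0.0005,-0.007,0.009],[0,0,-0.003]],[0,[-0.0005,-0.007,0.013],[0,0,-0.003]],[0,[-0.0005,-0.007,0.015],[0,0,-0.003]],[0,[-0.0005,-0.007,0.016],[0,0,-0.003]],[0,[-0.0005,-0.007,0.016],[0,0,-0.003]],[0,[-0.0005,-0.007,0.016],[0,0,-0.003]],[0.52,[-0.0005,-0.007,0.016],[0,0,-0.003]],[0.52,[-0.0005,-0.007,0.016],[0,0,-0.003]],[0.52,[-0.0005,-0.007,0.016],[0,0,-0.003]]])

```text
clock: 29.25
eef_pos: [0.5434, 0.2471, 0.0897]
tool_rot: [-0.0, 1.0, 0.027, -0.0]
contact_force: [0.4, 0.0, 1.0]
opening: 0.0445
grip_force: 0.0
```

Emit:
servo_tool(deltas=[[0.55,[0,0,-0.02],[0,0,0]],[0.55,[0,0,-0.06],[0,0,0]],[0.55,[0,0,-0.1],[0,0,0]],[0.57,[0,0.03,-0.14],[0,0,0]],[0.57,[0,0.08,-0.14],[0,0,0]],[0.57,[0,0.13,-0.14],[0,0,0]],[0.57,[0,0.18,-0.14],[0,0,0]],[0.57,[0,0.23,-0.14],[0,0,0]],[0.57,[0,0.28,-0.14],[0,0,0]],[0.57,[0,0.33,-0.14],[0,0,0]]])

```text
clock: 30.25
eef_pos: [0.5611, -0.0845, 0.2298]
tool_rot: [-0.0, 1.0, 0.027, -0.0]
contact_force: [1.8, 0.2, 0.3]
opening: 0.0488
grip_force: 0.0
```

```bash
python3 look.py; python3 g.py .5605 -.276 -.013 .09
```

```text
30.25 [ 0.5611 -0.0845  0.2298] 0.048777182458647574
wrist 0.75 case [ 0.5606 -0.2755 -0.0206] 0.05 [444.0, 147.2, 511.2, 224.2]
wrist 0.67 case [ 0.6548 -0.2967  0.4858] 0.926 [181.1, 1.2, 560.0, 273.8]
wrist 0.62 case [ 0.5531 -0.3403 -0.0385] 0.12 [496.9, 158.5, 560.0, 236.7]
top 0.82 case [ 0.5613 -0.2733 -0.0469] 0.043 [367.4, 215.2, 386.0, 242.2]
top 0.8 case [ 0.5539 -0.3383 -0.0551] 0.093 [395.7, 215.4, 409.0, 241.3]
top 0.69 rail [0.5425 0.3162 0.0844] 0.069 [146.3, 220.9, 163.9, 249.2]
   rail frame mm [ 2.6 69.2]
top 0.58 rail [0.5361 0.3853 0.0417] 0.088 [119.9, 221.5, 138.8, 247.1]
   rail frame mm [-1.000e-01  1.385e+02]
t 30.45 to [-0.0103, 0.1922, 0.1394] [-0.0005, 0.0012, 0.0641]
```

Emit:
servo_tool(deltas=[[0.57,[-0.005,0.045,0],[0,0,0.064]],[0.57,[-0.01,0.09,0],[0,0,0.064]],[0.57,[-0.01,0.14,0.02],[0,0,0.064]],[0.57,[-0.01,0.18,0.05],[0,0,0.064]],[0.57,[-0.01,0.193,0.09],[0,0,0.064]],[0.57,[-0.01,0.193,0.12],[0,0,0.064]],[0.57,[-0.01,0.193,0.14],[0,0,0.064]],[0.57,[-0.01,0.193,0.14],[0,0,0.064]],[0.57,[-0.01,0.193,0.14],[0,0,0.064]],[0.57,[-0.01,0.193,0.14],[0,0,0.064]]])

```text
clock: 31.45
eef_pos: [0.5629, -0.2753, 0.0913]
tool_rot: [0.0, 1.0, -0.004, 0.001]
contact_force: [0.2, 0.5, -0.4]
opening: 0.049
grip_force: 0.0
```

```bash
python3 g.py .5605 -.2757 -.015 .018
```

```text
t 31.45 to [-0.0025, 0.0004, 0.0733] [0.0008, -0.0011, 0.0061]
```

Emit:
servo_tool(deltas=[[0.57,[-0.002,0.0005,0.025],[0,0,0.006]],[0.57,[-0.002,0.0005,0.05],[0,0,0.006]],[0.57,[-0.002,0.0005,0.065],[0,0,0.006]],[0.57,[-0.002,0.0005,0.072],[0,0,0.006]],[0.57,[-0.002,0.0005,0.072],[0,0,0.006]],[0,[-0.002,0.0005,0.072],[0,0,0.006]],[0,[-0.002,0.0005,0.072],[0,0,0.006]],[0,[-0.002,0.0005,0.072],[0,0,0.006]],[0,[-0.002,0.0005,0.072],[0,0,0.006]],[0,[-0.002,0.0005,0.072],[0,0,0.006]]])

```text
clock: 32.45
eef_pos: [0.5604, -0.2765, 0.0189]
tool_rot: [0.0, 1.0, -0.008, 0.0]
contact_force: [-1.0, -0.2, 6.5]
opening: 0.0353
grip_force: 52.1
```

Emit:
servo_tool(deltas=[[0,[0,0,-0.02],[0,0,0]],[0,[0,0,-0.06],[0,0,0]],[0,[0,0,-0.1],[0,0,0]],[0,[0,0,-0.14],[0,0,0]],[0,[0,0,-0.17],[0,0,-0.03]],[0,[0,-0.035,-0.18],[0,0,-0.05]],[0,[0,-0.08,-0.18],[0,0,-0.068]],[0,[0,-0.125,-0.18],[0,0,-0.068]],[0,[0,-0.17,-0.18],[0,0,-0.068]],[0,[0,-0.21,-0.18],[0,0,-0.068]]])

```text
clock: 33.45
eef_pos: [0.5627, -0.0642, 0.198]
tool_rot: [-0.0, 1.0, 0.026, -0.0]
contact_force: [1.0, 1.2, -1.4]
opening: 0.035
grip_force: 51.3
```

```bash
python3 hand.py .0250; python3 pl.py -.068 0 .12
```

```text
[ 0.5625 -0.0594  0.1979] 0.03553789345502161 51.25995218753815
rows 218 389 49.33703127075059 -86.7301631972808
ends [ 0.0351 -0.0409] dx -0.0029
t 33.5 to [-0.0027, -0.2387, 0.0787] [-0.0033, 0.001, -0.0001]
```

Emit:
servo_tool(deltas=[[0,[-0.002,-0.045,0],[0,0,0]],[0,[-0.002,-0.09,0],[0,0,0]],[0,[-0.002,-0.135,0],[0,0,0]],[0,[-0.002,-0.18,0],[0,0,0]],[0,[-0.002,-0.225,0.02],[0,0,0]],[0,[-0.002,-0.244,0.05],[0,0,0]],[0,[-0.002,-0.244,0.08],[0,0,0]],[0,[-0.002,-0.244,0.092],[0,0,0]],[0,[-0.002,-0.244,0.092],[0,0,0]],[0,[-0.002,-0.244,0.092],[0,0,0]]])

```text
clock: 34.5
eef_pos: [0.549, 0.177, 0.1067]
tool_rot: [-0.0, 1.0, 0.026, -0.0]
contact_force: [0.5, 0.5, -0.9]
opening: 0.0354
grip_force: 51.3
```

```bash
python3 pl.py -.068 -.0005 .091
```

```text
t 34.5 to [-0.0013, -0.0022, 0.0157] [-0.0003, 0.0002, -0.0018]
```

Emit:
servo_tool(deltas=[[0,[-0.001,-0.002,0.004],[0,0,-0.002]],[0,[-0.001,-0.002,0.009],[0,0,-0.002]],[0,[-0.001,-0.002,0.013],[0,0,-0.002]],[0,[-0.001,-0.002,0.015],[0,0,-0.002]],[0,[-0.001,-0.002,0.016],[0,0,-0.002]],[0,[-0.001,-0.002,0.016],[0,0,-0.002]],[0,[-0.001,-0.002,0.016],[0,0,-0.002]],[0.52,[-0.001,-0.002,0.016],[0,0,-0.002]],[0.52,[-0.001,-0.002,0.016],[0,0,-0.002]],[0.52,[-0.001,-0.002,0.016],[0,0,-0.002]]])

```text
clock: 35.5
eef_pos: [0.5473, 0.1794, 0.0897]
tool_rot: [-0.0, 1.0, 0.027, -0.0]
contact_force: [0.0, -1.3, 0.5]
opening: 0.0448
grip_force: 0.0
```

Emit:
servo_tool(deltas=[[0.55,[0,0,-0.02],[0,0,0]],[0.55,[0,0,-0.06],[0,0,0]],[0.55,[0,0,-0.1],[0,0,0]],[0.57,[0,0.03,-0.14],[0,0,0]],[0.57,[0,0.08,-0.14],[0,0,0]],[0.57,[0,0.13,-0.14],[0,0,0]],[0.57,[0,0.18,-0.14],[0,0,0]],[0.57,[0,0.23,-0.14],[0,0,0]],[0.57,[0,0.28,-0.14],[0,0,0]],[0.57,[0,0.33,-0.14],[0,0,0]]])

```text
clock: 36.5
eef_pos: [0.565, -0.1522, 0.2297]
tool_rot: [-0.0, 1.0, 0.027, -0.0]
contact_force: [1.2, 0.8, -0.3]
opening: 0.0489
grip_force: 0.0
```

```bash
python3 look.py; python3 g.py .5535 -.338 -.045 .09
```

```text
36.5 [ 0.565  -0.1522  0.2297] 0.04893590774216416
wrist 0.56 case [ 0.5535 -0.3399 -0.0139] 0.038 [437.0, 158.8, 505.8, 235.3]
top 0.95 rail [0.542  0.3167 0.0731] 0.071 [146.4, 220.6, 163.7, 246.6]
   rail frame mm [ 2.2 69.7]
top 0.78 rail [0.5462 0.1812 0.0124] 0.079 [197.1, 213.5, 213.8, 242.6]
   rail frame mm [ -0.8 -65.9]
top 0.68 rail [0.536  0.3855 0.046 ] 0.073 [120.1, 221.7, 141.1, 246.5]
   rail frame mm [-1.000e-01  1.387e+02]
top 0.67 case [ 0.5542 -0.3387  0.2111] 1.38 [403.3, 218.2, 411.2, 241.3]
top 0.57 rail [0.5442 0.249  0.1684] 0.208 [173.6, 218.1, 188.5, 246.0]
   rail frame mm [0.8 2. ]
t 36.7 to [-0.0207, 0.1859, 0.1393] [-0.0005, 0.0014, 0.0962]
```

Emit:
servo_tool(deltas=[[0.57,[-0.01,0.045,0],[0,0,0.08]],[0.57,[-0.02,0.09,0],[0,0,0.08]],[0.57,[-0.021,0.14,0.02],[0,0,0.08]],[0.57,[-0.021,0.175,0.05],[0,0,0.08]],[0.57,[-0.021,0.188,0.09],[0,0,0.08]],[0.57,[-0.021,0.188,0.12],[0,0,0.08]],[0.57,[-0.021,0.188,0.13],[0,0,0.08]],[0.57,[-0.021,0.188,0.13],[0,0,0.08]],[0.57,[-0.021,0.188,0.13],[0,0,0.08]],[0.57,[-0.021,0.188,0.13],[0,0,0.08]]])

```text
clock: 37.7
eef_pos: [0.5556, -0.3389, 0.1018]
tool_rot: [0.001, 1.0, -0.013, 0.001]
contact_force: [0.3, -0.3, -0.3]
opening: 0.0483
grip_force: 0.0
```

```bash
python3 look.py; python3 g.py .5535 -.339 -.03 .018
```

```text
37.7 [ 0.5556 -0.3389  0.1018] 0.04833622475330913
wrist 0.8 case [ 0.5533 -0.3394 -0.0179] 0.027 [251.6, 166.0, 316.9, 285.8]
top 0.85 rail [0.5481 0.1811 0.0577] 0.057 [201.3, 214.8, 216.2, 244.1]
   rail frame mm [  1.1 -66.1]
top 0.76 rail [0.5455 0.249  0.0738] 0.059 [172.6, 213.1, 190.2, 246.5]
   rail frame mm [2.1 1.9]
top 0.74 rail [0.5362 0.3854 0.0449] 0.06 [119.5, 222.0, 139.2, 248.5]
   rail frame mm [  0.  138.6]
t 37.9 to [-0.0013, -0.0002, 0.0829] [0.0008, -0.0006, 0.0043]
```

Emit:
servo_tool(deltas=[[0.57,[-0.0015,0,0.025],[0,0,0.002]],[0.57,[-0.0015,0,0.055],[0,0,0.002]],[0.57,[-0.0015,0,0.072],[0,0,0.002]],[0.57,[-0.0015,0,0.082],[0,0,0.002]],[0.57,[-0.0015,0,0.082],[0,0,0.002]],[0,[-0.0015,0,0.082],[0,0,0.002]],[0,[-0.0015,0,0.082],[0,0,0.002]],[0,[-0.0015,0,0.082],[0,0,0.002]],[0,[-0.0015,0,0.082],[0,0,0.002]],[0,[-0.0015,0,0.082],[0,0,0.002]]])

```text
clock: 38.9
eef_pos: [0.5531, -0.3392, 0.0186]
tool_rot: [0.0, 1.0, -0.014, 0.0]
contact_force: [-0.5, 0.9, 6.9]
opening: 0.0354
grip_force: 51.4
```

Emit:
servo_tool(deltas=[[0,[0,0,-0.02],[0,0,0]],[0,[0,0,-0.06],[0,0,0]],[0,[0,0,-0.1],[0,0,0]],[0,[0,0,-0.14],[0,0,0]],[0,[0,0,-0.17],[0,0,-0.03]],[0,[0,-0.035,-0.18],[0,0,-0.06]],[0,[0,-0.08,-0.18],[0,0,-0.08]],[0,[0,-0.125,-0.18],[0,0,-0.08]],[0,[0,-0.17,-0.18],[0,0,-0.08]],[0,[0,-0.21,-0.18],[0,0,-0.08]]])

```text
clock: 39.9
eef_pos: [0.5582, -0.1271, 0.1978]
tool_rot: [-0.0, 1.0, 0.026, -0.0]
contact_force: [0.7, 0.2, -0.8]
opening: 0.035
grip_force: 50.7
```

```bash
python3 hand.py .0250; python3 pl.py -.136 0 .12
```

```text
[ 0.558  -0.1222  0.1977] 0.03515279200094165 50.70242643356323
rows 218 389 49.95666395782331 -90.64209606052638
ends [ 0.0351 -0.0409] dx -0.0029
t 39.95 to [0.0051, -0.2332, 0.0785] [-0.0034, 0.0014, -0.0001]
```

Emit:
servo_tool(deltas=[[0,[0.0055,-0.045,0],[0,0,0]],[0,[0.0055,-0.09,0],[0,0,0]],[0,[0.0055,-0.135,0],[0,0,0]],[0,[0.0055,-0.18,0],[0,0,0]],[0,[0.0055,-0.22,0.02],[0,0,0]],[0,[0.0055,-0.2385,0.05],[0,0,0]],[0,[0.0055,-0.2385,0.08],[0,0,0]],[0,[0.0055,-0.2385,0.092],[0,0,0]],[0,[0.0055,-0.2385,0.092],[0,0,0]],[0,[0.0055,-0.2385,0.092],[0,0,0]]])

```text
clock: 40.95
eef_pos: [0.5523, 0.109, 0.1066]
tool_rot: [-0.0, 1.0, 0.026, -0.0]
contact_force: [0.2, 0.1, -0.8]
opening: 0.0354
grip_force: 50.7
```

```bash
python3 pl.py -.136 -.0005 .091
```

```text
t 40.95 to [-0.001, -0.0023, 0.0156] [-0.0002, 0.0003, -0.0018]
```

Emit:
servo_tool(deltas=[[0,[-0.001,-0.002,0.004],[0,0,-0.002]],[0,[-0.001,-0.002,0.009],[0,0,-0.002]],[0,[-0.001,-0.002,0.013],[0,0,-0.002]],[0,[-0.001,-0.002,0.015],[0,0,-0.002]],[0,[-0.001,-0.002,0.016],[0,0,-0.002]],[0,[-0.001,-0.002,0.016],[0,0,-0.002]],[0,[-0.001,-0.002,0.016],[0,0,-0.002]],[0.52,[-0.001,-0.002,0.016],[0,0,-0.002]],[0.52,[-0.001,-0.002,0.016],[0,0,-0.002]],[0.52,[-0.001,-0.002,0.016],[0,0,-0.002]]])

```text
clock: 41.95
eef_pos: [0.5506, 0.1114, 0.0897]
tool_rot: [-0.0, 1.0, 0.027, -0.0]
contact_force: [-0.0, 0.4, 0.0]
opening: 0.0446
grip_force: 0.0
```

Emit:
servo_tool(deltas=[[0.55,[0,0,-0.02],[0,0,0]],[0.55,[0,0,-0.06],[0,0,0]],[0.55,[0,0,-0.1],[0,0,0]],[0.3,[-0.03,0,-0.14],[0,0,0]],[0.3,[-0.06,-0.03,-0.18],[0,0,0]],[0.3,[-0.1,-0.07,-0.2],[0,0,0]],[0.3,[-0.13,-0.1,-0.22],[0,0,0]],[0.3,[-0.13,-0.13,-0.22],[0,0,0]],[0.3,[-0.13,-0.13,-0.22],[0,0,0]],[0.3,[-0.13,-0.13,-0.22],[0,0,0]]])

```text
clock: 42.95
eef_pos: [0.4136, 0.2346, 0.31]
tool_rot: [0.0, 1.0, 0.028, -0.0]
contact_force: [-0.9, -0.4, 0.6]
opening: 0.0257
grip_force: 0.0
```

```bash
python3 look.py; python3 - <<'E'
from h import *
w=camera("wrist")["pixels"]; s=camera("scene")["pixels"]
cv2.imwrite("pics/v6.png",np.hstack([w[:300],cv2.resize(s[130:330,280:480],(240,240))[:,:].repeat(1,0)[:300] if 0 else cv2.copyMakeBorder(cv2.resize(s[140:240,300:460],(240,150)),0,150,0,0,0)])[:,:,::-1])
E
```

```text
42.95 [0.4136 0.2346 0.31  ] 0.025720675317706745
wrist 0.92 rail [0.5504 0.1121 0.0529] 0.158 [399.5, 5.0, 462.4, 74.4]
   rail frame mm [  -0.3 -135.1]
wrist 0.79 rail [0.5401 0.3154 0.0726] 0.144 [172.3, 0.6, 230.4, 72.8]
   rail frame mm [ 0.2 68.5]
wrist 0.69 rail [0.5473 0.1804 0.0426] 0.154 [328.8, 0.0, 380.5, 71.5]
   rail frame mm [  0.3 -66.8]
wrist 0.69 rail [0.5341 0.3841 0.0742] 0.166 [92.3, 1.6, 153.7, 70.7]
   rail frame mm [ -2.1 137.4]
wrist 0.66 rail [0.5287 0.2471 0.0692] 0.136 [255.1, 0.0, 295.7, 68.5]
   rail frame mm [-14.7   0.9]
top 0.91 rail [0.5527 0.1133 0.0651] 0.057 [227.6, 212.1, 241.9, 238.7]
   rail frame mm [   2.1 -134. ]
top 0.82 rail [0.5484 0.181  0.0378] 0.053 [199.2, 217.3, 213.5, 243.9]
   rail frame mm [  1.4 -66.1]
top 0.71 rail [0.5888 0.3171 0.0315] 1.308 [149.0, 218.2, 160.9, 240.4]
   rail frame mm [48.9 67.6]
top 0.59 rail [0.5453 0.2478 0.0123] 0.093 [174.1, 215.1, 189.5, 241.1]
   rail frame mm [1.9 0.7]
top 0.41 rail [0.5897 0.399  0.3734] 1.543 [118.7, 218.2, 139.3, 229.6]
   rail frame mm [ 54.1 149.3]
```

View pics/v6.png

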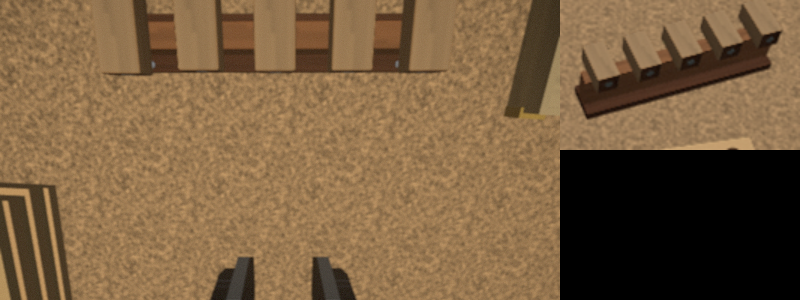

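```bash
python3 - <<'E'
from h import *
print(RAIL,CASE)
go([.60,-.1,.38],down(np.pi/2-.007,.2)); go([.763,-.216,.335],down(np.pi/2-.007,.4))
E
```

```text
[0.5435 0.247  0.053 ] [ 0.5582 -0.2134 -0.007 ]
t 43.25 to [0.1679, 0.3425, -0.0707] [0.1594, -0.1495, -1.506]
t 43.25 to [0.3247, 0.4669, -0.0259] [0.3195, -0.3004, -1.4898]
```

Emit:
servo_tool(deltas=[[0.3,[0.02,0.04,-0.03],[0,0,-0.15]],[0.3,[0.168,0.3425,-0.07],[0.1594,-0.1495,-1.506]],[0.3,[0.168,0.3425,-0.07],[0.1594,-0.1495,-1.506]],[0.3,[0.168,0.3425,-0.07],[0.1594,-0.1495,-1.506]],[0.3,[0.168,0.3425,-0.07],[0.1594,-0.1495,-1.506]],[0.3,[0.168,0.3425,-0.07],[0.1594,-0.1495,-1.506]],[0.3,[0.168,0.3425,-0.07],[0.1594,-0.1495,-1.506]],[0.3,[0.168,0.3425,-0.07],[0.1594,-0.1495,-1.506]],[0.3,[0.168,0.3425,-0.07],[0.1594,-0.1495,-1.506]],[0.3,[0.168,0.3425,-0.07],[0.1594,-0.1495,-1.506]]])

```text
clock: 44.25
eef_pos: [0.6014, -0.1032, 0.379]
tool_rot: [-0.066, 0.746, 0.659, -0.065]
contact_force: [0.2, 0.4, -0.3]
opening: 0.0259
grip_force: 0.0
```

```bash
python3 - <<'E'
from h import *
p,r,o=obs();print(p.round(3)); go([.763,-.216,.335],down(np.pi/2-.007,.4))
E
```

```text
[ 0.601 -0.103  0.379]
t 44.25 to [-0.0918, 0.1794, 0.0121] [0.2139, -0.0229, -0.1136]
```

Emit:
servo_tool(deltas=[[0.3,[-0.02,0.04,0],[0.05,0,-0.03]],[0.3,[-0.04,0.08,0],[0.1,-0.01,-0.06]],[0.3,[-0.092,0.179,0.012],[0.214,-0.023,-0.114]],[0.3,[-0.092,0.179,0.012],[0.214,-0.023,-0.114]],[0.3,[-0.092,0.179,0.012],[0.214,-0.023,-0.114]],[0.3,[-0.092,0.179,0.012],[0.214,-0.023,-0.114]],[0.3,[-0.092,0.179,0.012],[0.214,-0.023,-0.114]],[0.3,[-0.092,0.179,0.012],[0.214,-0.023,-0.114]],[0.3,[-0.092,0.179,0.012],[0.214,-0.023,-0.114]],[0.3,[-0.092,0.179,0.012],[0.214,-0.023,-0.114]]])

```text
clock: 45.25
eef_pos: [0.761, -0.2115, 0.3379]
tool_rot: [-0.14, 0.696, 0.691, -0.139]
contact_force: [0.5, -0.6, 0.4]
opening: 0.0257
grip_force: 0.0
```

```bash
python3 - <<'E'
from h import *
c=camera("wrist"); im=c["pixels"][:,:,::-1].copy()
P=[lidpt(CASE,1.75,.12,y,.043) for y in(-.05,0,.05)]+[lidpt(CASE,1.75,.15,y,.008) for y in(-.178,.178)]; q=proj(c,P)
for u in q: cv2.circle(im,tuple(np.round(u).astype(int).tolist()),3,(0,255,0),1)
cv2.imwrite("pics/w7.png",im); print(q.round(0).tolist())
p,r,o=obs();print(p.round(4))
pre=np.array([.7086,-.216,.1939]); go(pre,down(np.pi/2-.007,.4)); go(pre+down(0,.4).apply([0,0,.042]),down(np.pi/2-.007,.4))
E
```

```text
[[289.0, 234.0], [290.0, 184.0], [290.0, 129.0], [249.0, 357.0], [235.0, -49.0]]
[ 0.761  -0.2115  0.3376]
t 45.3 to [-0.0048, 0.0073, 0.1528] [0.0024, 0.0, -0.0005]
t 45.3 to [-0.0048, 0.0072, 0.1948] [0.0024, 0.0, -0.0005]
```

View pics/w7.png

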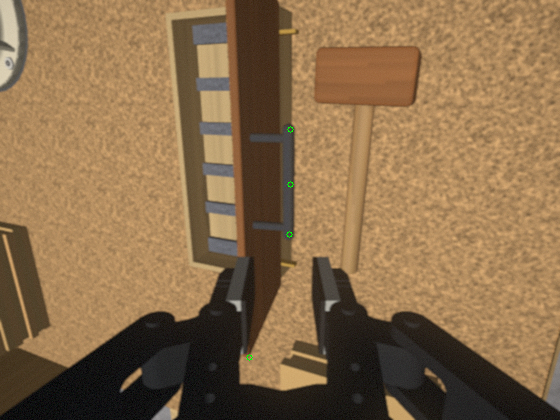

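Emit:
servo_tool(deltas=[[0.25,[-0.005,0.007,0.04],[0.0024,0,0]],[0.25,[-0.005,0.007,0.08],[0.0024,0,0]],[0.25,[-0.005,0.007,0.12],[0.0024,0,0]],[0.25,[-0.005,0.007,0.15],[0.0024,0,0]],[0.25,[-0.005,0.007,0.15],[0.0024,0,0]],[0.25,[-0.005,0.007,0.17],[0.0024,0,0]],[0.25,[-0.005,0.007,0.185],[0.0024,0,0]],[0.25,[-0.005,0.007,0.193],[0.0024,0,0]],[0.25,[-0.005,0.007,0.193],[0.0024,0,0]],[0.25,[-0.005,0.007,0.193],[0.0024,0,0]]])

```text
clock: 46.3
eef_pos: [0.6933, -0.2165, 0.1563]
tool_rot: [-0.141, 0.696, 0.69, -0.14]
contact_force: [0.1, 0.3, 0.7]
opening: 0.0218
grip_force: 0.0
```

Emit:
servo_tool(deltas=[[0,[0,0,0],[0,0,0]],[0,[0,0,0],[0,0,0]],[0,[0,0,0],[0,0,0]],[0,[0,0,0],[0,0,0]],[0,[0,0,0],[0,0,0]],[0,[0,0,0],[0,0,0]],[0,[0,0,0],[0,0,0]],[0,[0,0,0],[0,0,0]],[0,[0,0,0],[0,0,0]],[0,[0,0,0],[0,0,0]]], squeeze=40)

```text
clock: 47.3
eef_pos: [0.6908, -0.2165, 0.1578]
tool_rot: [-0.143, 0.695, 0.69, -0.142]
contact_force: [-11.4, 1.3, 8.0]
opening: 0.0094
grip_force: 39.2
```

```bash
python3 lidplan.py 1.75 1.1 10 .4 .25
```

```text
[ 0.6908 -0.2165  0.1578] 0.009400847107967212 39.24947440624237 [-11.4   1.3   8. ]
grasp-model [ 0.0014 -0.0022  0.0048]
1.685 [-0.0, -0.0078, -0.0007] [-0.0213, -0.0007, -0.0012]
1.62 [-0.0, -0.0158, -0.0009] [-0.0363, -0.0007, -0.0012]
1.555 [-0.0, -0.0238, -0.0005] [-0.0513, -0.0007, -0.0012]
1.49 [-0.0001, -0.0318, 0.0004] [-0.0663, -0.0007, -0.0013]
1.425 [-0.0001, -0.0397, 0.0018] [-0.0813, -0.0007, -0.0013]
1.36 [-0.0001, -0.0474, 0.0038] [-0.0963, -0.0006, -0.0013]
1.295 [-0.0001, -0.055, 0.0062] [-0.1113, -0.0006, -0.0013]
1.23 [-0.0001, -0.0625, 0.0092] [-0.1263, -0.0006, -0.0013]
1.165 [-0.0001, -0.0697, 0.0126] [-0.1413, -0.0006, -0.0013]
1.1 [-0.0001, -0.0767, 0.0166] [-0.1563, -0.0006, -0.0013]
```

Emit:
servo_tool(deltas=[[0,[0,-0.01,-0.002],[-0.0173,0,0]],[0,[0,-0.018,-0.002],[-0.0323,0,0]],[0,[0,-0.026,-0.0017],[-0.0473,0,0]],[0,[0,-0.034,-0.001],[-0.0623,0,0]],[0,[0,-0.042,0.0006],[-0.0773,0,0]],[0,[0,-0.0495,0.0026],[-0.0923,0,0]],[0,[0,-0.057,0.005],[-0.1073,0,0]],[0,[0,-0.0645,0.008],[-0.1223,0,0]],[0,[0,-0.0717,0.0114],[-0.1373,0,0]],[0,[0,-0.0785,0.0154],[-0.1523,0,0]]])

```text
clock: 48.3
eef_pos: [0.6168, -0.2164, 0.1745]
tool_rot: [-0.085, 0.705, 0.699, -0.086]
contact_force: [2.5, -0.6, 5.6]
opening: 0.0092
grip_force: 40.8
```

```bash
python3 lidplan.py 1.1 .5 10 .25 .1
```

```text
[ 0.6168 -0.2164  0.1745] 0.009160058596093855 40.82078754901886 [ 2.5 -0.6  5.6]
grasp-model [ 0.0043 -0.0026  0.0065]
1.04 [0.0, -0.0069, 0.003] [-0.0075, 0.0014, -0.0009]
0.98 [0.0, -0.0135, 0.0064] [-0.0225, 0.0014, -0.0009]
0.92 [0.0, -0.0198, 0.0101] [-0.0375, 0.0014, -0.0009]
0.86 [0.0, -0.0259, 0.0143] [-0.0525, 0.0014, -0.0009]
0.8 [0.0, -0.0318, 0.0189] [-0.0675, 0.0014, -0.0009]
0.74 [0.0, -0.0374, 0.0238] [-0.0825, 0.0014, -0.0009]
0.68 [0.0, -0.0426, 0.029] [-0.0975, 0.0014, -0.0008]
0.62 [0.0, -0.0476, 0.0346] [-0.1125, 0.0014, -0.0008]
0.56 [0.0, -0.0522, 0.0404] [-0.1275, 0.0014, -0.0008]
0.5 [0.0, -0.0564, 0.0465] [-0.1425, 0.0014, -0.0008]
```

Emit:
servo_tool(deltas=[[0,[0,-0.007,0.003],[-0.0075,0,0]],[0,[0,-0.0138,0.0062],[-0.0225,0,0]],[0,[0,-0.0203,0.0099],[-0.0375,0,0]],[0,[0,-0.0266,0.014],[-0.0525,0,0]],[0,[0,-0.0327,0.0186],[-0.0675,0,0]],[0,[0,-0.0385,0.0235],[-0.0825,0,0]],[0,[0,-0.044,0.0287],[-0.0975,0,0]],[0,[0,-0.0492,0.0343],[-0.1125,0,0]],[0,[0,-0.054,0.04],[-0.1275,0,0]],[0,[0,-0.0584,0.0461],[-0.1425,0,0]]])

```text
clock: 49.3
eef_pos: [0.5466, -0.216, 0.1416]
tool_rot: [-0.037, 0.709, 0.703, -0.037]
contact_force: [0.8, -5.6, 1.6]
opening: 0.0093
grip_force: 41.2
```

```bash
python3 lidplan.py .52 0 10 .1 0
```

```text
[ 0.5466 -0.216   0.1416] 0.00925456359109776 41.16177499294281 [ 0.8 -5.6  1.6]
grasp-model [-0.0018 -0.0027  0.0036]
0.468 [0.0, -0.0042, 0.0049] [-0.0142, 0.0011, -0.0009]
0.416 [0.0, -0.0082, 0.0101] [-0.0242, 0.0012, -0.0009]
0.364 [0.0, -0.0119, 0.0154] [-0.0342, 0.0012, -0.0009]
0.312 [0.0, -0.0153, 0.021] [-0.0442, 0.0012, -0.0009]
0.26 [0.0, -0.0184, 0.0267] [-0.0542, 0.0012, -0.0009]
0.208 [0.0, -0.0213, 0.0326] [-0.0642, 0.0012, -0.0009]
0.156 [0.0, -0.0238, 0.0386] [-0.0742, 0.0012, -0.0009]
0.104 [0.0, -0.026, 0.0448] [-0.0842, 0.0012, -0.0009]
0.052 [0.0001, -0.0279, 0.051] [-0.0942, 0.0012, -0.0009]
0.0 [0.0001, -0.0294, 0.0574] [-0.1042, 0.0012, -0.0009]
```

Emit:
servo_tool(deltas=[[0,[0,-0.0042,0.005],[-0.0142,0,0]],[0,[0,-0.0082,0.0101],[-0.0242,0,0]],[0,[0,-0.0119,0.0155],[-0.0342,0,0]],[0,[0,-0.0153,0.021],[-0.0442,0,0]],[0,[0,-0.0184,0.0268],[-0.0542,0,0]],[0,[0,-0.0213,0.0327],[-0.0642,0,0]],[0,[0,-0.0238,0.0387],[-0.0742,0,0]],[0,[0,-0.026,0.045],[-0.0842,0,0]],[0,[0,-0.0279,0.051],[-0.0942,0,0]],[0,[0,-0.0294,0.057],[-0.1042,0,0]]])

```text
clock: 50.3
eef_pos: [0.5127, -0.2158, 0.0894]
tool_rot: [0.001, 0.71, 0.704, 0.0]
contact_force: [-6.4, 3.1, 49.4]
opening: 0.0094
grip_force: 45.1
```

Emit:
servo_tool(deltas=[[0,[0,0,0.001],[0,0,0]],[0,[0,0,0.002],[0,0,0]],[0,[0,0,0.003],[0,0,0]],[0,[0,0,0.003],[0,0,0]],[0,[0,0,0.003],[0,0,0]],[0,[0,0,0.003],[0,0,0]],[0,[0,0,0.003],[0,0,0]],[0,[0,0,0.003],[0,0,0]],[0,[0,0,0.003],[0,0,0]],[0,[0,0,0.003],[0,0,0]]])

```text
clock: 51.3
eef_pos: [0.5127, -0.2159, 0.0886]
tool_rot: [0.001, 0.71, 0.704, -0.0]
contact_force: [-5.3, -0.4, 37.0]
opening: 0.0092
grip_force: 44.8
```

Emit:
servo_tool(deltas=[[0.5,[0,0,-0.004],[0,0,0]],[0.5,[0,0,-0.004],[0,0,0]],[0.5,[0,0,-0.004],[0,0,0]],[0.5,[0,0,-0.004],[0,0,0]],[0.5,[0,0,-0.02],[0,0,0]],[0.5,[0,0,-0.06],[0,0,0]],[0,[0.05,0,-0.07],[0,0,0]],[0,[0.1,-0.012,-0.07],[0,0,0]],[0,[0.1,-0.012,-0.07],[0,0,0]],[0,[0.1,-0.012,-0.07],[0,0,0]]])

```text
clock: 52.3
eef_pos: [0.4996, -0.1137, 0.155]
tool_rot: [-0.001, 0.709, 0.705, -0.001]
contact_force: [-0.1, -0.1, 0.9]
opening: 0.0
grip_force: 0.0
```

```bash
python3 g.py .5 -.115 1.564 .074
```

```text
t 52.3 to [-0.0013, 0.0006, 0.081] [-0.0033, -0.0003, 0.0013]
```

Emit:
servo_tool(deltas=[[0,[0,0,0.03],[0,0,0]],[0,[0,0,0.06],[0,0,0]],[0,[0,0,0.075],[0,0,0]],[0,[0,0,0.08],[0,0,0]],[0,[0,0,0.082],[0,0,0]],[0,[0,0,0.084],[0,0,0]],[0,[0,0,0.086],[0,0,0]],[0,[0,0,0.088],[0,0,0]],[0,[0,0,0.088],[0,0,0]],[0,[0,0,0.088],[0,0,0]]])

```text
clock: 53.3
eef_pos: [0.5006, -0.1152, 0.0685]
tool_rot: [-0.0, 0.71, 0.704, -0.001]
contact_force: [-2.5, -0.2, 9.4]
opening: 0.0001
grip_force: 4.6
```

Emit:
servo_tool(deltas=[[0,[0,0,0.0007],[0,0,0]],[0,[0,0,0.0014],[0,0,0]],[0,[0,0,0.0014],[0,0,0]],[0,[0,0,-0.01],[0,0,0]],[0,[0,0,-0.05],[0,0,0]],[0,[0,0,-0.1],[0,0,0]],[0,[0,-0.05,-0.14],[0,0,0]],[0,[0,-0.1,-0.18],[0,0,0]],[0,[0,-0.14,-0.2],[0,0,0]],[0,[0,-0.14,-0.2],[0,0,0]]])

```text
clock: 54.3
eef_pos: [0.3582, -0.1137, 0.2699]
tool_rot: [0.0, 0.71, 0.704, -0.0]
contact_force: [0.5, -0.7, 0.2]
opening: 0.0004
grip_force: 0.0
```

```bash
python3 - <<'E'
from h import *
p,r,o=obs(); print(p.round(4),o["contact_force"].round(1))
s=camera("scene"); im=s["pixels"][:,:,::-1].copy(); cv2.imwrite("pics/s8.png",cv2.resize(im[130:330,90:470],None,fx=2.1,fy=2.1,interpolation=3))
import numpy as np
for a in(0,.03):
    print(a,((proj(s,[lidpt(CASE,a,.15,-.178,.008),lidpt(CASE,a,.15,.178,.008),lidpt(CASE,a,0,.178,.008),lidpt(CASE,a,.12,-.05,.043)])-[90,130])*2.1).round(0).tolist())
E
python3 look.py
```

```text
[ 0.3582 -0.1137  0.2699] [ 0.5 -0.7  0.2]
0 [[37.0, 176.0], [354.0, 110.0], [385.0, 220.0], [150.0, 156.0]]
0.03 [[36.0, 174.0], [354.0, 108.0], [385.0, 220.0], [150.0, 155.0]]
54.35 [ 0.3572 -0.1137  0.2707] -2.5271712000800226e-05
top 0.87 rail [0.5525 0.1137 0.1426] 0.122 [228.8, 212.1, 242.2, 240.0]
   rail frame mm [   1.9 -133.6]
top 0.82 rail [0.6373 0.3648 0.3975] 0.104 [127.9, 183.5, 147.4, 212.1]
   rail frame mm [ 99.9 112.7]
top 0.72 rail [0.5361 0.3848 0.046 ] 0.073 [119.3, 221.4, 141.2, 247.9]
   rail frame mm [-1.00e-01  1.38e+02]
top 0.56 rail [0.5446 0.2484 0.0944] 0.07 [172.3, 215.9, 190.3, 246.1]
   rail frame mm [1.1 1.3]
```

View pics/s8.png

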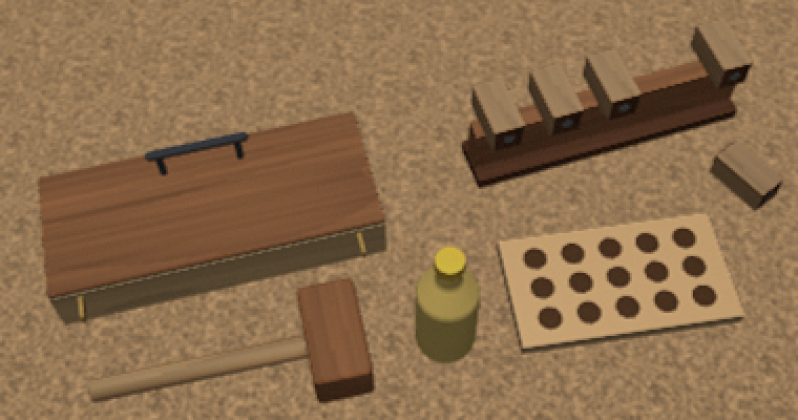

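```bash
python3 - <<'E'
from h import *
for n in("top","scene"):
    c=camera(n)
    for d in masks_of("block1",n):
        x=atz(c,[np.argwhere(d["region"]).mean(0)[::-1]],.018)[0]
        if abs(x[0]-.65)<.06 and abs(x[1]-.37)<.06:
            for y0 in(-1,-.5,0,.5,1): v,f=fitblock(c,d["region"],.018,y0); print(n,d["confidence"],v.round(4),round(f,3))
    for l in("glue","mallet","baffle"): print(n,l,[(round(d["confidence"],2),np.round(d["rect"]).tolist()) for d in masks_of(l,n)[:2]])
E
```

```text
top 0.66 [0.6541 0.3859 0.425 ] 0.061
top 0.66 [0.6541 0.386  0.4236] 0.061
top 0.66 [0.654  0.386  0.4384] 0.06
top 0.66 [0.654  0.386  0.4395] 0.06
top 0.66 [0.654  0.3857 0.4382] 0.061
top glue [(0.78, [261.0, 141.0, 290.0, 175.0]), (0.72, [162.0, 140.0, 250.0, 194.0])]
top mallet [(0.96, [305.0, 142.0, 405.0, 188.0]), (0.26, [200.0, 216.0, 216.0, 245.0])]
top baffle [(0.75, [164.0, 141.0, 247.0, 194.0])]
scene 0.58 [ 0.6537  0.383  -2.6807] 0.078
scene 0.58 [0.6537 0.3828 0.4723] 0.08
scene 0.58 [0.6537 0.3831 0.4653] 0.078
scene 0.58 [0.6537 0.3835 0.4408] 0.079
scene 0.58 [0.6537 0.3829 0.4604] 0.077
scene glue [(0.67, [287.0, 248.0, 316.0, 302.0])]
scene mallet [(0.67, [133.0, 261.0, 270.0, 322.0])]
scene baffle [(0.82, [326.0, 234.0, 444.0, 297.0])]
```

```bash
python3 - <<'E'
from h import *
go([.654,.3845,.27],down(.45))
E
```

```text
t 55.05 to [0.5006, 0.2896, -0.0033] [-0.0029, 0.0014, 1.113]
```

Emit:
servo_tool(deltas=[[0.6,[0.02,0.01,-0.003],[0,0,0.11]],[0.6,[0.5,0.29,-0.003],[0,0,1.113]],[0.6,[0.5,0.29,-0.003],[0,0,1.113]],[0.6,[0.5,0.29,-0.003],[0,0,1.113]],[0.6,[0.5,0.29,-0.003],[0,0,1.113]],[0.6,[0.5,0.29,-0.003],[0,0,1.113]],[0.6,[0.5,0.29,-0.003],[0,0,1.113]],[0.6,[0.5,0.29,-0.003],[0,0,1.113]],[0.6,[0.5,0.29,-0.003],[0,0,1.113]],[0.6,[0.5,0.29,-0.003],[0,0,1.113]]])

```text
clock: 56.05
eef_pos: [0.5858, 0.2682, 0.2699]
tool_rot: [-0.0, 0.975, 0.222, -0.001]
contact_force: [1.0, -0.6, 0.2]
opening: 0.0515
grip_force: 0.0
```

```bash
python3 - <<'E'
from h import *
p,r,o=obs(); print(p.round(3))
c=camera("wrist")
for d in masks_of("block1","wrist"):
    v,f=fitblock(c,d["region"],.018,.45); u,g=fitblock(c,d["region"],.098,.05); print(round(d["confidence"],2),np.round(d["rect"]).tolist(),"bench",v.round(4),round(f,3),"rail",u.round(4),round(g,3))
go([.654,.3845,.10],down(.45))
E
```

```text
[0.586 0.268 0.27 ]
0.94 [317.0, 215.0, 388.0, 295.0] bench [ 0.5282  0.1534 -0.0008] 0.396 rail [0.5469 0.1802 0.0913] 0.333
0.91 [106.0, 132.0, 179.0, 222.0] bench [0.5112 0.4058 0.2076] 0.335 rail [0.5343 0.3842 0.0364] 0.021
0.84 [252.0, 186.0, 315.0, 272.0] bench [ 0.5226  0.2341 -0.0964] 0.333 rail [0.5434 0.2483 0.0545] 0.021
0.78 [382.0, 240.0, 453.0, 323.0] bench [0.5319 0.0607 0.0398] 0.216 rail [0.5506 0.1115 0.109 ] 0.213
0.57 [186.0, 15.0, 234.0, 94.0] bench [0.6521 0.384  0.4121] 0.062 rail [0.6628 0.3677 0.1056] 0.448
0.41 [151.0, 122.0, 419.0, 275.0] bench [0.5453 0.341  1.6277] 0.732 rail [ 0.5634  0.3243 -1.5817] 0.581
t 56.15 to [0.1098, -0.0724, 0.1692] [-0.0023, 0.0008, 0.0029]
```

Emit:
servo_tool(deltas=[[0.6,[0.036,-0.024,0],[0,0,0.02]],[0.6,[0.072,-0.048,0],[0,0,0.02]],[0.6,[0.109,-0.072,0],[0,0,0.02]],[0.6,[0.109,-0.072,0.03],[0,0,0.02]],[0.6,[0.109,-0.072,0.075],[0,0,0.02]],[0.6,[0.109,-0.072,0.12],[0,0,0.02]],[0.6,[0.109,-0.072,0.16],[0,0,0.02]],[0.6,[0.109,-0.072,0.17],[0,0,0.02]],[0.6,[0.109,-0.072,0.17],[0,0,0.02]],[0.6,[0.109,-0.072,0.17],[0,0,0.02]]])

```text
clock: 57.15
eef_pos: [0.6527, 0.379, 0.1023]
tool_rot: [-0.001, 0.977, 0.213, 0.0]
contact_force: [0.2, -0.4, -0.0]
opening: 0.0513
grip_force: 0.0
```

```bash
python3 - <<'E'
from h import *
p,r,o=obs(); print(p.round(4))
c=camera("wrist")
for d in masks_of("block1","wrist")[:3]:
    v,f=fitblock(c,d["region"],.018,.43); print(round(d["confidence"],2),np.round(d["rect"]).tolist(),v.round(4),round(f,3)) 
    if abs(v[0]-.653)<.015 and f<.1: go([v[0],v[1],.0115],down(v[2]))
E
```

```text
[0.6527 0.379  0.1023]
0.64 [247.0, 154.0, 312.0, 270.0] [0.6525 0.3843 0.4059] 0.032
t 57.25 to [0.0014, -0.0046, 0.0916] [-0.0016, -0.0019, 0.024]
```

Emit:
servo_tool(deltas=[[0.6,[0.0012,-0.0046,0.03],[0,0,0.02]],[0.6,[0.0012,-0.0046,0.06],[0,0,0.02]],[0.6,[0.0012,-0.0046,0.08],[0,0,0.02]],[0.6,[0.0012,-0.0046,0.091],[0,0,0.02]],[0.6,[0.0012,-0.0046,0.091],[0,0,0.02]],[0,[0.0012,-0.0046,0.091],[0,0,0.02]],[0,[0.0012,-0.0046,0.091],[0,0,0.02]],[0,[0.0012,-0.0046,0.091],[0,0,0.02]],[0,[0.0012,-0.0046,0.091],[0,0,0.02]],[0,[0.0012,-0.0046,0.091],[0,0,0.02]]], squeeze=50)

```text
clock: 58.25
eef_pos: [0.6513, 0.3836, 0.0106]
tool_rot: [-0.001, 0.979, 0.204, -0.0]
contact_force: [-0.7, 0.3, 5.6]
opening: 0.035
grip_force: 51.5
```

Emit:
servo_tool(deltas=[[0,[0,0,-0.02],[0,0,0]],[0,[0,0,-0.06],[0,0,0]],[0,[0,0,-0.1],[0,0,0]],[0,[0,0,-0.14],[0,0,0]],[0,[0,0,-0.18],[0,0,0.05]],[0,[0,0,-0.2],[0,0,0.15]],[0,[0,0,-0.2],[0,0,0.25]],[0,[0,0,-0.2],[0,0,0.35]],[0,[0,0,-0.2],[0,0,0.35]],[0,[0,0,-0.2],[0,0,0.35]]])

```text
clock: 59.25
eef_pos: [0.6508, 0.383, 0.2097]
tool_rot: [-0.0, 1.0, 0.031, -0.001]
contact_force: [-0.9, 0.7, -0.8]
opening: 0.0351
grip_force: 50.8
```

```bash
python3 hand.py .0250; python3 pl.py .068 0 .15
```

```text
[0.6508 0.383  0.2095] 0.03520695098101528 50.75232446193695
rows 216 389 46.218769021381235 -86.95130624615066
ends [ 0.0359 -0.041 ] dx -0.0025
t 59.3 to [-0.1148, 0.0611, 0.0597] [-0.0003, 0.0025, 0.0096]
```

Emit:
servo_tool(deltas=[[0,[-0.04,0.02,0],[0,0.001,0.0096]],[0,[-0.08,0.04,0],[0,0.001,0.0096]],[0,[-0.1155,0.061,0],[0,0.001,0.0096]],[0,[-0.1155,0.061,0],[0,0.001,0.0096]],[0,[-0.1155,0.061,0.03],[0,0.001,0.0096]],[0,[-0.1155,0.061,0.06],[0,0.001,0.0096]],[0,[-0.1155,0.061,0.08],[0,0.001,0.0096]],[0,[-0.1155,0.061,0.095],[0,0.001,0.0096]],[0,[-0.1155,0.061,0.1],[0,0.001,0.0096]],[0,[-0.1155,0.061,0.1],[0,0.001,0.0096]]])

```text
clock: 60.3
eef_pos: [0.5391, 0.3154, 0.109]
tool_rot: [0.0, 1.0, 0.025, -0.001]
contact_force: [0.1, -0.6, -0.5]
opening: 0.035
grip_force: 50.8
```

```bash
python3 pl.py .068 0.001 .0905
```

```text
t 60.3 to [-0.0002, 0.0005, 0.0185] [0.0001, 0.0022, -0.0021]
```

Emit:
servo_tool(deltas=[[0,[0,0.0005,0.005],[0,0.002,-0.002]],[0,[0,0.0005,0.011],[0,0.002,-0.002]],[0,[0,0.0005,0.015],[0,0.002,-0.002]],[0,[0,0.0005,0.0175],[0,0.002,-0.002]],[0,[0,0.0005,0.019],[0,0.002,-0.002]],[0,[0,0.0005,0.019],[0,0.002,-0.002]],[0,[0,0.0005,0.019],[0,0.002,-0.002]],[0.52,[0,0.0005,0.019],[0,0.002,-0.002]],[0.52,[0,0.0005,0.019],[0,0.002,-0.002]],[0.52,[0,0.0005,0.019],[0,0.002,-0.002]]])

```text
clock: 61.3
eef_pos: [0.5391, 0.3149, 0.0903]
tool_rot: [-0.0, 1.0, 0.026, 0.0]
contact_force: [-0.9, -0.0, -0.3]
opening: 0.0444
grip_force: 0.0
```

Emit:
servo_tool(deltas=[[0.55,[0,0,-0.02],[0,0,0]],[0.55,[0,0,-0.06],[0,0,0]],[0.55,[0,0,-0.1],[0,0,0]],[0.55,[-0.03,0,-0.14],[0,0,0]],[0.55,[-0.07,0.03,-0.17],[0,0,0]],[0.55,[-0.11,0.06,-0.2],[0,0,0]],[0.55,[-0.14,0.07,-0.23],[0,0,0]],[0.55,[-0.16,0.07,-0.25],[0,0,0]],[0.55,[-0.16,0.07,-0.25],[0,0,0]],[0.55,[-0.16,0.07,-0.25],[0,0,0]]])

```text
clock: 62.3
eef_pos: [0.3829, 0.2366, 0.3409]
tool_rot: [-0.001, 1.0, 0.026, 0.001]
contact_force: [0.1, -0.0, 0.0]
opening: 0.0472
grip_force: 0.0
```

```bash
python3 look.py; python3 - <<'E'
from h import *
hd=lidpt(CASE,0,.12,0,.043)
go([hd[0],hd[1]-.002,.19],down(np.pi/2-.007))
E
```

```text
62.3 [0.3829 0.2366 0.3409] 0.04722713818789627
wrist 0.88 rail [0.5397 0.3156 0.0572] 0.22 [185.1, 0.0, 236.9, 44.3]
   rail frame mm [-0.2 68.7]
wrist 0.87 rail [0.5433 0.2477 0.0472] 0.21 [262.7, 0.3, 300.3, 41.2]
   rail frame mm [-0.2  0.7]
wrist 0.76 rail [0.5471 0.1801 0.0422] 0.231 [330.7, 0.1, 376.7, 42.0]
   rail frame mm [  0. -67.]
wrist 0.72 rail [0.5507 0.1122 0.0412] 0.248 [395.7, 3.0, 450.5, 44.2]
   rail frame mm [ 1.00e-01 -1.35e+02]
wrist 0.64 rail [0.5341 0.3845 0.0582] 0.212 [110.9, 0.9, 168.3, 45.0]
   rail frame mm [ -2.1 137.8]
top 0.95 rail [0.5525 0.1135 0.0729] 0.062 [226.8, 213.7, 240.1, 242.0]
   rail frame mm [   1.9 -133.8]
top 0.95 rail [0.5484 0.1811 0.0378] 0.059 [201.2, 216.9, 214.9, 245.5]
   rail frame mm [  1.4 -66.1]
top 0.91 rail [0.5456 0.249  0.0732] 0.067 [174.4, 212.1, 188.4, 247.5]
   rail frame mm [2.2 1.9]
top 0.88 rail [ 0.542   0.3162 -0.0121] 0.15 [148.6, 219.9, 162.3, 248.1]
   rail frame mm [ 2.2 69.2]
top 0.61 rail [0.5695 0.3888 0.1623] 0.69 [117.2, 222.0, 139.5, 239.9]
   rail frame mm [ 33.5 140.2]
t 62.5 to [0.1067, 0.4576, 0.1492] [-0.0004, 0.0017, -1.5116]
```

Emit:
servo_tool(deltas=[[0.6,[0.0,0.03,0],[0,0,-0.15]],[0.6,[0.107,0.457,0.1],[0,0,-1.5116]],[0.6,[0.107,0.457,0.1],[0,0,-1.5116]],[0.6,[0.107,0.457,0.1],[0,0,-1.5116]],[0.6,[0.107,0.457,0.1],[0,0,-1.5116]],[0.6,[0.107,0.457,0.1],[0,0,-1.5116]],[0.6,[0.107,0.457,0.1],[0,0,-1.5116]],[0.6,[0.107,0.457,0.1],[0,0,-1.5116]],[0.6,[0.107,0.457,0.1],[0,0,-1.5116]],[0.6,[0.107,0.457,0.1],[0,0,-1.5116]]])

```text
clock: 63.5
eef_pos: [0.4977, -0.1608, 0.2517]
tool_rot: [-0.001, 0.77, 0.638, -0.0]
contact_force: [1.0, 1.0, -0.4]
opening: 0.0516
grip_force: 0.0
```

```bash
python3 - <<'E'
from h import *
p,r,o=obs(); print(p.round(4))
go([.5125,-.2155,.087],down(np.pi/2-.007))
E
```

```text
[ 0.4977 -0.1608  0.2517]
t 63.5 to [-0.0511, 0.0249, 0.1646] [-0.0012, -0.0008, -0.1787]
```

Emit:
servo_tool(deltas=[[0.6,[-0.025,0.012,0],[0,0,-0.09]],[0.6,[-0.051,0.025,0],[0,0,-0.1787]],[0.6,[-0.051,0.025,0.04],[0,0,-0.1787]],[0.6,[-0.051,0.025,0.08],[0,0,-0.1787]],[0.6,[-0.051,0.025,0.1],[0,0,-0.1787]],[0.6,[-0.051,0.025,0.1],[0,0,-0.1787]],[0.6,[-0.051,0.025,0.1],[0,0,-0.1787]],[0.6,[-0.051,0.025,0.1],[0,0,-0.1787]],[0.6,[-0.051,0.025,0.1],[0,0,-0.1787]],[0.6,[-0.051,0.025,0.1],[0,0,-0.1787]]])

```text
clock: 64.5
eef_pos: [0.5129, -0.2138, 0.1545]
tool_rot: [0.001, 0.711, 0.703, 0.001]
contact_force: [0.4, 0.6, 0.3]
opening: 0.0515
grip_force: 0.0
```

```bash
python3 g.py .5125 -.2155 1.564 .0875
```

```text
t 64.5 to [-0.0017, -0.0006, 0.067] [0.0023, 0.0005, -0.0056]
```

Grip, lift about 0.5 rad, and lower again with the same arc as before.

Emit:
servo_tool(deltas=[[0.6,[-0.0017,-0.0006,0.03],[0,0,-0.005]],[0.6,[-0.0017,-0.0006,0.055],[0,0,-0.005]],[0.6,[-0.0017,-0.0006,0.066],[0,0,-0.005]],[0.6,[-0.0017,-0.0006,0.066],[0,0,-0.005]],[0,[-0.0017,-0.0006,0.066],[0,0,-0.005]],[0,[-0.0017,-0.0006,0.066],[0,0,-0.005]],[0,[-0.0017,-0.0006,0.066],[0,0,-0.005]],[0,[-0.0017,-0.0006,0.066],[0,0,-0.005]],[0,[-0.0017,-0.0006,0.066],[0,0,-0.005]],[0,[-0.0017,-0.0006,0.066],[0,0,-0.005]]], squeeze=40)

```text
clock: 65.5
eef_pos: [0.5127, -0.2156, 0.0886]
tool_rot: [0.001, 0.71, 0.704, 0.001]
contact_force: [0.1, 1.3, 6.8]
opening: 0.0095
grip_force: 39.1
```

Emit:
servo_tool(deltas=[[0,[0,0.002,-0.006],[0.0134,0,0]],[0,[0,0.0045,-0.011],[0.0234,0,0]],[0,[0,0.007,-0.0165],[0.0334,0,0]],[0,[0,0.01,-0.022],[0.0434,0,0]],[0,[0,0.0133,-0.027],[0.0534,0,0]],[0,[0,0.0167,-0.032],[0.0634,0,0]],[0,[0,0.0204,-0.0368],[0.0734,0,0]],[0,[0,0.0243,-0.0414],[0.0834,0,0]],[0,[0,0.0284,-0.0458],[0.0934,0,0]],[0,[0,0.0327,-0.05],[0.1034,0,0]]])

```text
clock: 66.5
eef_pos: [0.5415, -0.2155, 0.1377]
tool_rot: [-0.039, 0.709, 0.703, -0.039]
contact_force: [-12.0, -4.9, 3.2]
opening: 0.0095
grip_force: 39.1
```

```bash
python3 lidplan.py .49 0 10 .1 0
```

```text
[ 0.5415 -0.2155  0.1377] 0.0095226147552244 39.0857595205307 [-12.   -4.9   3.2]
grasp-model [-0.004  -0.0022  0.0021]
0.441 [-0.0, -0.0036, 0.0048] [-0.0203, -0.0007, -0.0002]
0.392 [-0.0, -0.0072, 0.0097] [-0.0303, -0.0007, -0.0002]
0.343 [-0.0, -0.0106, 0.0149] [-0.0403, -0.0007, -0.0002]
0.294 [-0.0, -0.0137, 0.0202] [-0.0503, -0.0007, -0.0002]
0.245 [-0.0, -0.0165, 0.0257] [-0.0603, -0.0007, -0.0002]
0.196 [-0.0, -0.019, 0.0313] [-0.0703, -0.0007, -0.0002]
0.147 [-0.0, -0.0213, 0.037] [-0.0803, -0.0007, -0.0002]
0.098 [-0.0, -0.0233, 0.0428] [-0.0903, -0.0007, -0.0002]
0.049 [-0.0001, -0.025, 0.0488] [-0.1003, -0.0007, -0.0002]
-0.0 [-0.0001, -0.0264, 0.0548] [-0.1103, -0.0007, -0.0002]
```

Emit:
servo_tool(deltas=[[0,[0,-0.0036,0.0048],[-0.0203,0,0]],[0,[0,-0.0072,0.0097],[-0.0303,0,0]],[0,[0,-0.0104,0.0148],[-0.0403,0,0]],[0,[0,-0.0133,0.02],[-0.0503,0,0]],[0,[0,-0.0159,0.0254],[-0.0603,0,0]],[0,[0,-0.0182,0.0308],[-0.0703,0,0]],[0,[0,-0.0202,0.0362],[-0.0803,0,0]],[0,[0,-0.022,0.0417],[-0.0903,0,0]],[0,[0,-0.0234,0.0472],[-0.1003,0,0]],[0,[0,-0.0245,0.053],[-0.1083,0,0]]])

```text
clock: 67.5
eef_pos: [0.5128, -0.2155, 0.0881]
tool_rot: [0.001, 0.71, 0.705, 0.001]
contact_force: [-16.7, 1.8, 65.9]
opening: 0.0094
grip_force: 47.3
```

Emit:
servo_tool(deltas=[[0,[0,0,0.0005],[0,0,0]],[0,[0,0,0.001],[0,0,0]],[0,[0,0,0.001],[0,0,0]],[0.5,[0,0,-0.001],[0,0,0]],[0.5,[0,0,-0.003],[0,0,0]],[0.5,[0,0,-0.003],[0,0,0]],[0.5,[0,0,-0.02],[0,0,0]],[0.5,[0,0,-0.06],[0,0,0]],[0,[0.05,-0.006,-0.07],[0,0,0]],[0,[0.09,-0.012,-0.07],[0,0,0]]])

```text
clock: 68.5
eef_pos: [0.5043, -0.1247, 0.1591]
tool_rot: [0.003, 0.711, 0.704, 0.003]
contact_force: [0.5, -0.0, -0.3]
opening: 0.0145
grip_force: 0.0
```

```bash
python3 g.py .5 -.115 1.564 .074
```

```text
t 68.5 to [0.0097, -0.0052, 0.0851] [0.0093, 0.0002, -0.003]
```

Shut (66 N on the bar, inside the limits). Press on the lid edge once more to be sure, and back off.

Emit:
servo_tool(deltas=[[0,[0.009,-0.005,0.03],[0.008,0,0]],[0,[0.009,-0.005,0.06],[0.008,0,0]],[0,[0.009,-0.005,0.08],[0.008,0,0]],[0,[0.009,-0.005,0.085],[0.008,0,0]],[0,[0.009,-0.005,0.087],[0.008,0,0]],[0,[0.009,-0.005,0.089],[0.008,0,0]],[0,[0.009,-0.005,0.091],[0.008,0,0]],[0,[0.009,-0.005,0.092],[0.008,0,0]],[0,[0.009,-0.005,0.092],[0.008,0,0]],[0,[0.009,-0.005,0.092],[0.008,0,0]]])

```text
clock: 69.5
eef_pos: [0.4994, -0.1164, 0.0682]
tool_rot: [-0.0, 0.71, 0.704, -0.0]
contact_force: [-8.8, 3.9, 29.8]
opening: 0.0002
grip_force: 15.1
```

Emit:
servo_tool(deltas=[[0,[0,0,-0.005],[0,0,0]],[0,[0,0,-0.04],[0,0,0]],[0,[0,0,-0.08],[0,0,0]],[0,[0,-0.03,-0.12],[0,0,0]],[0,[0,-0.07,-0.16],[0,0,0]],[0,[0,-0.11,-0.2],[0,0,0]],[0,[0,-0.14,-0.2],[0,0,0]],[0,[0,-0.14,-0.2],[0,0,0]],[0,[0,-0.14,-0.2],[0,0,0]],[0,[0,-0.14,-0.2],[0,0,0]]])

```text
clock: 70.5
eef_pos: [0.3597, -0.1153, 0.2658]
tool_rot: [-0.0, 0.71, 0.704, -0.0]
contact_force: [0.6, -0.8, -0.7]
opening: -0.0002
grip_force: 0.0
```

```bash
python3 - <<'E'
from h import *
im=camera("scene")["pixels"][:,:,::-1]; cv2.imwrite("pics/s9.png",cv2.resize(im[130:330,90:470],None,fx=2.1,fy=2.1,interpolation=3))
E
```

```text
(no output)
```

View pics/s9.png

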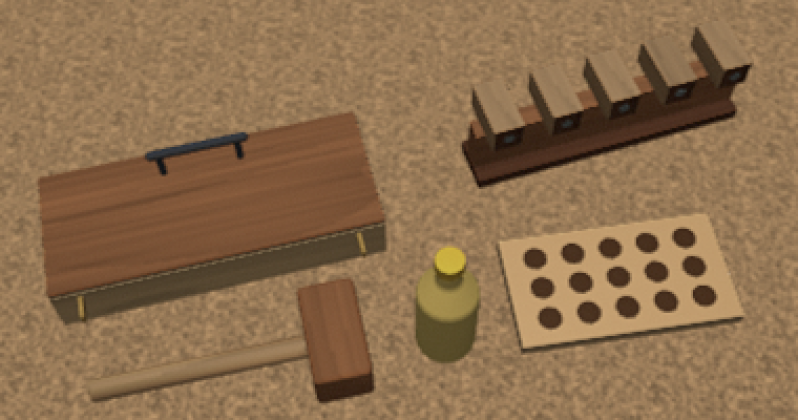

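The picture shows all five blocks on the rail (x 475–750), level and not touching. The lid is shut, and the glue bottle, mallet and panel haven't moved.

```bash
python3 -c "
from rig import robot
print(robot.job_done())"
```

```text
the job is handed in; nothing more can be done
None
```

All five blocks lie level across the spray rail without touching, the case lid is shut, and the glue bottle, mallet and panel haven't moved; one block was knocked onto the bench during the run, so I put it back, then reopened the lid part-way and shut it again so that it closed last, and handed the job in at about 71 s.

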